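Put the rolling-mill kit away: hubs by weight, texture plates into their cassette

TASK

Put the rolling-mill kit away. The grey roller hubs all look alike, so lift each one briefly and judge it by its weight: solid ones (about 580 g) go in the blue tray, filled ones (about 300 g) in the yellow tray and hollow ones (about 100 g) in the red tray, all standing upright on the tray floor. Slide each texture plate flat and fully home into its own cassette slot, black lowest, green in the middle, white on top, fin outwards, and leave everything else on the bench where it is.

Things in the scene. Friction and masses are not known exactly. Their poses are not given: they have to be found in the camera images.
- hub_a: one of six outwardly identical grey roller hubs (some absent): upright closed cylinder 40 mm wide, 50 mm high, with a foot flange 48 mm wide, 8 mm high; origin at the centre of its underside, z up its axis. Unseen inside: solid (about 580 g), filled (about 300 g) or hollow (about 100 g), each within 10 %; two of each kind exist, the letter tells nothing
- hub_b: one of six outwardly identical grey roller hubs (some absent): upright closed cylinder 40 mm wide, 50 mm high, with a foot flange 48 mm wide, 8 mm high; origin at the centre of its underside, z up its axis. Unseen inside: solid (about 580 g), filled (about 300 g) or hollow (about 100 g), each within 10 %; two of each kind exist, the letter tells nothing
- hub_c: one of six outwardly identical grey roller hubs (some absent): upright closed cylinder 40 mm wide, 50 mm high, with a foot flange 48 mm wide, 8 mm high; origin at the centre of its underside, z up its axis. Unseen inside: solid (about 580 g), filled (about 300 g) or hollow (about 100 g), each within 10 %; two of each kind exist, the letter tells nothing
- hub_d: one of six outwardly identical grey roller hubs (some absent): upright closed cylinder 40 mm wide, 50 mm high, with a foot flange 48 mm wide, 8 mm high; origin at the centre of its underside, z up its axis. Unseen inside: solid (about 580 g), filled (about 300 g) or hollow (about 100 g), each within 10 %; two of each kind exist, the letter tells nothing
- hub_e: one of six outwardly identical grey roller hubs (some absent): upright closed cylinder 40 mm wide, 50 mm high, with a foot flange 48 mm wide, 8 mm high; origin at the centre of its underside, z up its axis. Unseen inside: solid (about 580 g), filled (about 300 g) or hollow (about 100 g), each within 10 %; two of each kind exist, the letter tells nothing
- hub_f: one of six outwardly identical grey roller hubs (some absent): upright closed cylinder 40 mm wide, 50 mm high, with a foot flange 48 mm wide, 8 mm high; origin at the centre of its underside, z up its axis. Unseen inside: solid (about 580 g), filled (about 300 g) or hollow (about 100 g), each within 10 %; two of each kind exist, the letter tells nothing
- tray_blue: blue open plastic tray for the solid (heavy) hubs, fixed to the bench, 126 mm along its x, 70 mm along its y, 18 mm high, walls and floor 4 mm thick; room for two hubs side by side along its x (centres 28 mm either side of the middle); origin at the centre of its underside on the bench
- tray_yellow: yellow open plastic tray for the filled (middling) hubs, fixed to the bench, 126 mm along its x, 70 mm along its y, 18 mm high, walls and floor 4 mm thick; room for two hubs side by side along its x (centres 28 mm either side of the middle); origin at the centre of its underside on the bench
- tray_red: red open plastic tray for the hollow (light) hubs, fixed to the bench, 126 mm along its x, 70 mm along its y, 18 mm high, walls and floor 4 mm thick; room for two hubs side by side along its x (centres 28 mm either side of the middle); origin at the centre of its underside on the bench
- plate_black: black texture plate (may be absent), 120 g, 80 mm along its x, 84 mm along y, 4 mm thick, lying flat; origin at the centre of the plate's underside, z up. A grip fin 20 mm long (x), 10 mm thick (y), 24 mm high from the underside stands outside its -x edge, centred 58 mm from the origin. Goes in the lowest slot, fin outwards
- plate_green: green texture plate (may be absent), 120 g, 80 mm along its x, 84 mm along y, 4 mm thick, lying flat; origin at the centre of the plate's underside, z up. A grip fin 20 mm long (x), 10 mm thick (y), 24 mm high from the underside stands outside its -x edge, centred 58 mm from the origin. Goes in the middle slot, fin outwards
- plate_white: white texture plate (may be absent), 120 g, 80 mm along its x, 84 mm along y, 4 mm thick, lying flat; origin at the centre of the plate's underside, z up. A grip fin 20 mm long (x), 10 mm thick (y), 24 mm high from the underside stands outside its -x edge, centred 58 mm from the origin. Goes in the top slot, fin outwards
- cassette: fixed wooden cassette, open on top, 88 mm deep (x), 104 wide (y), 118 high, mouth at its -x, stop wall at +x. Three pairs of side rails, 90 mm free between the walls, 65 between the rails, 28 mm free height per slot. Origin on the bench under a home plate's centre, 42 mm behind the mouth. Fins of home plates stand outside, one above another: load from the bottom up
- slot_low (a point): lowest slot of the cassette: where the origin of a plate fully home in it lies (1 mm off the stop wall at most), on the rails 40 mm above the bench; axes as the cassette's
- slot_mid (a point): middle slot of the cassette: where the origin of a plate fully home in it lies (1 mm off the stop wall at most), on the rails 72 mm above the bench; axes as the cassette's
- slot_top (a point): top slot of the cassette: where the origin of a plate fully home in it lies (1 mm off the stop wall at most), on the rails 104 mm above the bench; axes as the cassette's
- pot: terracotta cup, 64 mm wide, 65 high; a bystander, to be left where it stands
- jar: amber glass jar, 56 mm wide, 60 high; a bystander, to be left where it stands
- bench_block: square steel bench block 60 x 60 x 22 mm; a bystander, to be left where it stands
- brush: hand brush lying on the bench; a bystander, to be left where it stands
- dish: low white ceramic bowl, 80 mm wide, 22 high; a bystander, to be left where it stands

How it is judged:
At the end, for the whole second after the job is handed in: Every hub upright (0.15 rad), at rest on the floor of its kind's tray (blue solid, yellow filled, red hollow); every plate flat (0.08 rad), at rest on the rails of its own slot (black low, green middle, white top), within 6 mm of home, 8 mm sideways, 0.12 rad square (((x of hub_a in the frame of tray_blue between -0.042 and 0.042 m and y of hub_a in the frame of tray_blue between -0.014 and 0.014 m and z of hub_a in the frame of tray_blue between -0.002 and 0.012 m and contact force between hub_a and tray_blue between 4.3 and 8 N) or (x of hub_a in the frame of tray_yellow between -0.042 and 0.042 m and y of hub_a in the frame of tray_yellow between -0.014 and 0.014 m and z of hub_a in the frame of tray_yellow between -0.002 and 0.012 m and contact force between hub_a and tray_yellow between 1.9 and 4.3 N) or (x of hub_a in the frame of tray_red between -0.042 and 0.042 m and y of hub_a in the frame of tray_red between -0.014 and 0.014 m and z of hub_a in the frame of tray_red between -0.002 and 0.012 m and contact force between hub_a and tray_red between 0.4 and 1.9 N)) and angle between each of hub_a, hub_b, hub_c, hub_d, hub_e, hub_f's own z axis and vertical below 0.15 rad and linear speed of each of hub_a, hub_b, hub_c, hub_d, hub_e, hub_f, plate_black, plate_green, plate_white below 0.02 m/s and ((x of hub_b in the frame of tray_blue between -0.042 and 0.042 m and y of hub_b in the frame of tray_blue between -0.014 and 0.014 m and z of hub_b in the frame of tray_blue between -0.002 and 0.012 m and contact force between hub_b and tray_blue between 4.3 and 8 N) or (x of hub_b in the frame of tray_yellow between -0.042 and 0.042 m and y of hub_b in the frame of tray_yellow between -0.014 and 0.014 m and z of hub_b in the frame of tray_yellow between -0.002 and 0.012 m and contact force between hub_b and tray_yellow between 1.9 and 4.3 N) or (x of hub_b in the frame of tray_red between -0.042 and 0.042 m and y of hub_b in the frame of tray_red between -0.014 and 0.014 m and z of hub_b in the frame of tray_red between -0.002 and 0.012 m and contact force between hub_b and tray_red between 0.4 and 1.9 N)) and ((x of hub_c in the frame of tray_blue between -0.042 and 0.042 m and y of hub_c in the frame of tray_blue between -0.014 and 0.014 m and z of hub_c in the frame of tray_blue between -0.002 and 0.012 m and contact force between hub_c and tray_blue between 4.3 and 8 N) or (x of hub_c in the frame of tray_yellow between -0.042 and 0.042 m and y of hub_c in the frame of tray_yellow between -0.014 and 0.014 m and z of hub_c in the frame of tray_yellow between -0.002 and 0.012 m and contact force between hub_c and tray_yellow between 1.9 and 4.3 N) or (x of hub_c in the frame of tray_red between -0.042 and 0.042 m and y of hub_c in the frame of tray_red between -0.014 and 0.014 m and z of hub_c in the frame of tray_red between -0.002 and 0.012 m and contact force between hub_c and tray_red between 0.4 and 1.9 N)) and ((x of hub_d in the frame of tray_blue between -0.042 and 0.042 m and y of hub_d in the frame of tray_blue between -0.014 and 0.014 m and z of hub_d in the frame of tray_blue between -0.002 and 0.012 m and contact force between hub_d and tray_blue between 4.3 and 8 N) or (x of hub_d in the frame of tray_yellow between -0.042 and 0.042 m and y of hub_d in the frame of tray_yellow between -0.014 and 0.014 m and z of hub_d in the frame of tray_yellow between -0.002 and 0.012 m and contact force between hub_d and tray_yellow between 1.9 and 4.3 N) or (x of hub_d in the frame of tray_red between -0.042 and 0.042 m and y of hub_d in the frame of tray_red between -0.014 and 0.014 m and z of hub_d in the frame of tray_red between -0.002 and 0.012 m and contact force between hub_d and tray_red between 0.4 and 1.9 N)) and ((x of hub_e in the frame of tray_blue between -0.042 and 0.042 m and y of hub_e in the frame of tray_blue between -0.014 and 0.014 m and z of hub_e in the frame of tray_blue between -0.002 and 0.012 m and contact force between hub_e and tray_blue between 4.3 and 8 N) or (x of hub_e in the frame of tray_yellow between -0.042 and 0.042 m and y of hub_e in the frame of tray_yellow between -0.014 and 0.014 m and z of hub_e in the frame of tray_yellow between -0.002 and 0.012 m and contact force between hub_e and tray_yellow between 1.9 and 4.3 N) or (x of hub_e in the frame of tray_red between -0.042 and 0.042 m and y of hub_e in the frame of tray_red between -0.014 and 0.014 m and z of hub_e in the frame of tray_red between -0.002 and 0.012 m and contact force between hub_e and tray_red between 0.4 and 1.9 N)) and ((x of hub_f in the frame of tray_blue between -0.042 and 0.042 m and y of hub_f in the frame of tray_blue between -0.014 and 0.014 m and z of hub_f in the frame of tray_blue between -0.002 and 0.012 m and contact force between hub_f and tray_blue between 4.3 and 8 N) or (x of hub_f in the frame of tray_yellow between -0.042 and 0.042 m and y of hub_f in the frame of tray_yellow between -0.014 and 0.014 m and z of hub_f in the frame of tray_yellow between -0.002 and 0.012 m and contact force between hub_f and tray_yellow between 1.9 and 4.3 N) or (x of hub_f in the frame of tray_red between -0.042 and 0.042 m and y of hub_f in the frame of tray_red between -0.014 and 0.014 m and z of hub_f in the frame of tray_red between -0.002 and 0.012 m and contact force between hub_f and tray_red between 0.4 and 1.9 N)) and x of plate_black in the frame of slot_low between -0.006 and 0.006 m and y of plate_black in the frame of slot_low between -0.008 and 0.008 m and z of plate_black in the frame of slot_low between -0.005 and 0.006 m and angle between each of plate_black, plate_green, plate_white's own z axis and vertical below 0.08 rad and angle between the x axis of plate_black and the x axis of slot_low, either way round below 0.12 rad and x of plate_green in the frame of slot_mid between -0.006 and 0.006 m and y of plate_green in the frame of slot_mid between -0.008 and 0.008 m and z of plate_green in the frame of slot_mid between -0.005 and 0.006 m and angle between the x axis of plate_green and the x axis of slot_mid, either way round below 0.12 rad and x of plate_white in the frame of slot_top between -0.006 and 0.006 m and y of plate_white in the frame of slot_top between -0.008 and 0.008 m and z of plate_white in the frame of slot_top between -0.005 and 0.006 m and angle between the x axis of plate_white and the x axis of slot_top, either way round below 0.12 rad); the robot touches nothing.
It fails at once if a bystander (cup, jar, block, brush, bowl) is moved more than 40 mm (distance of any of pot, jar, bench_block, brush, dish from where it was at the start of the episode above 0.04 m).
It fails at once if a bystander is tipped over (angle between any of pot, jar, bench_block, dish's own z axis and vertical above 0.6 rad).
Of hub_a, hub_b, hub_c, hub_d, hub_e, hub_f only 4 to 5 are there at a start; the rules pass over those that are not, and their reading is None.
Of plate_black, plate_green, plate_white only 2 to 3 are there at a start; the rules pass over those that are not, and their reading is None.
At some moment in a run one of hub_a, hub_b, hub_c, hub_d, hub_e, hub_f, plate_black, plate_green, plate_white may be knocked a few centimetres aside while the robot is not near it.
It also fails if it takes over 210 s, if anything falls off the work surface, if the arm or the gripper's body presses on something with over 40 N, if the wrist force passes 120 N, or if a joint passes its speed limit or range.

ROBOT

A 6-joint arm with a two-finger parallel gripper is mounted at the origin on the work surface. World frame = base frame: x ahead of the robot, y to its left, z up, the work surface at z = 0. Lengths are in m, angles in rad, forces in N, time in s.
With the tool pointing down it reaches from about 0.3 to 0.875 m from the base axis. Payload 6.4 kg.
Tool frame: the origin (TCP) lies at the very end of the fingers, on their centre line; the grasp point (between the pads) lies 19 mm behind it; z points along the fingers, y is the line along which they close (so a half turn about z gives the same grasp; the last joint's range is limited). The gripper opens to 85 mm and grips with 20 to 120 N. Pads are 22 mm wide; open, the fingers measure 114 mm over their backs; the gripper's body (76 mm by 85 mm) begins 54 mm behind the grasp point. The pads swing forward as they close: fully open they stand 13 mm farther back than shut.
Start: joints at [1.12, 0.181, 1.607, -0, 1.354, -0.206], TCP at [0.139, 0.558, 0.231] pointing down, gripper open.
Joint ranges: [-2.99, 2.99], [-0.89, 2.07], [0.3, 2.58], [-1.14, 4.28], [0, 2.63], [-3.12, 3.12]. Speed limits (rad/s): [2.57, 2.57, 3.01, 3.14, 3.14, 3.14].

INTERFACE

Orientations are given as a unit quaternion [w, x, y, z].
In Python, from bench import ctrl gives the robot as it stands.
- The arm moves only by the shell command python3 jog.py, which reads ROWS from standard input. ROWS is 1 to 10 rows, parted by a bar, with the numbers parted by commas; each row has 7 numbers: dx, dy, dz in units of 20 mm, then a rotation vector rx, ry, rz in units of 0.05 rad, then the opening from 0.0 (shut) to 1.0 (fully open); each row is the pose to reach, as a shift and turn from the pose commanded when the command began, along the tool's axes at that moment; what a row does not reach only later rows make up. A row lasts 1/8 s, in which the tool goes at most 0.0625 m and 0.188 rad, less where a joint would pass 70% of its speed; a pose out of reach is approached as far as the arm can. The fingers move at their own pace and stop on an object; the grip force is fixed at half the most. Time passes only in rows, so rows that do not move let the fingers close. It prints the time, the measured TCP pose, the force, the opening and the grip force at its end. Input that does not fit is refused with a message, and nothing moves.
- ctrl.get_obs(): the state, without advancing time (a new reading comes with each control period).
- ctrl.camera(name): name is "scene" or "side" or "wrist"; returns the picture (400x640x3 uint8, blue, green, red); there is no depth.
- ctrl.camera_params(name): a dict with "fovy" (degrees; the focal length in pixels is half the picture's height over the tangent of half this angle, whatever the lens; pixels are square), "cx", "cy" (the principal point, pixels), "view" (4x4, takes a point from world to camera coordinates). Camera axes: x right, y up, looking along -z (the intrinsics and any distortion apply to the point x, -y, -z); pixel columns grow to the right and rows downward; lengths in m; the calibration is good to about 2 mm. A picture is of the moment at which its call begins: read the wrist's pose just before it. camera_params takes no time and is no camera call; for the wrist camera it gives the pose at the moment of the call.
- ctrl.hand_in(): hands the job in; it is judged then, once.
The state is a dict: "time_s": time; "q": joint angles; "dq": joint speeds; "joint_efforts": joint torques, N m; "eef_pos": TCP position; "eef_rot": TCP orientation; "wrist_force": force on the tool from outside, world axes, zero at the start; "torque": the same for the moment, N m; "opening": opening from 0.0 (shut) to 1.0 (fully open); "grasp_force": force on a finger pad.
Only numpy, scipy, OpenCV 4.12 (cv2) and the standard library are available. Lean on these libraries where they do the work, as an engineer would, in place of code of your own. Each camera call takes 0.05 s, during which the arm holds its last target. There are 200 camera calls.

## Working session

There is one attempt and no reset: what is moved stays moved. The work goes in short steps, Python scripts to look and compute and a shell command to move; the robot and the scene stay as the last step left them, time stands still between calls to the robot, and variables do not carry over. Pictures are saved under pics/ and viewed, at most 14 in all, crops included, and the job is handed in when it is done.

```bash
ls; mkdir -p pics
python3 - <<'E'
from bench import ctrl
import cv2,numpy as np
o=ctrl.get_obs();print({k:np.round(v,3).tolist() for k,v in o.items()})
for n in("scene","side","wrist"):
    p=ctrl.camera_params(n);print(n,{k:np.round(v,4).tolist() if not isinstance(v,str) else v for k,v in p.items()})
    cv2.imwrite(f"pics/{n}0.png",ctrl.camera(n))
E
```

```text
bench.py
jog.py
pics
{'time_s': 0.0, 'q': [1.12, 0.182, 1.608, 0.0, 1.354, -0.206], 'dq': [-0.0, -0.001, 0.001, -0.001, -0.001, -0.001], 'joint_efforts': [-0.001, -44.488, -35.134, -0.0, 0.009, -0.0], 'eef_pos': [0.139, 0.557, 0.23], 'eef_rot': [-0.0, 0.122, 0.993, -0.001], 'wrist_force': [-0.188, 0.058, -0.742], 'torque': [-0.003, 0.043, -0.009], 'grasp_force': 0.0, 'opening': 0.996}
scene {'fovy': 46.6588, 'cx': 324.6254, 'cy': 201.4101, 'view': [[0.6761, 0.7368, 0.0, -0.3944], [-0.4584, 0.4206, 0.7829, 0.1674], [0.5768, -0.5293, 0.6222, -1.4002], [0.0, 0.0, 0.0, 1.0]]}
side {'fovy': 53.1729, 'cx': 318.2947, 'cy': 196.6063, 'view': [[-0.9796, -0.2005, -0.014, 0.5556], [0.1092, -0.5894, 0.8004, -0.0957], [-0.1688, 0.7826, 0.5993, -0.9683], [0.0, 0.0, 0.0, 1.0]]}
wrist {'fovy': 58.9191, 'cx': 319.1029, 'cy': 200.6226, 'view': [[0.2419, 0.9703, -0.0011, -0.5748], [-0.9358, 0.233, -0.2646, 0.0346], [-0.2565, 0.065, 0.9644, -0.3775], [0.0, 0.0, 0.0, 1.0]]}
```

View pics/scene0.png

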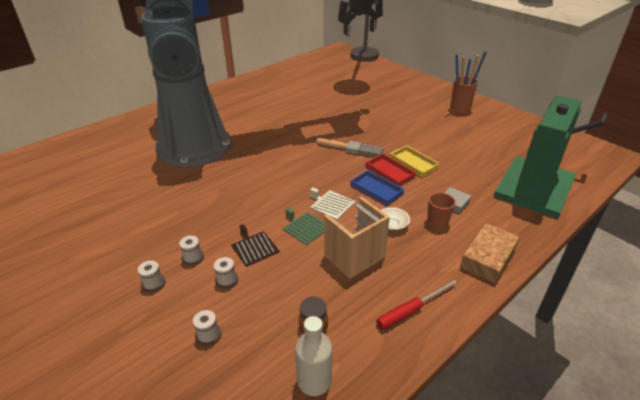

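View pics/side0.png

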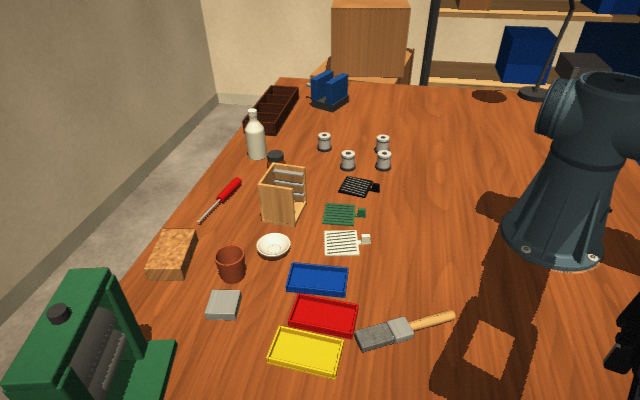

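View pics/wrist0.png

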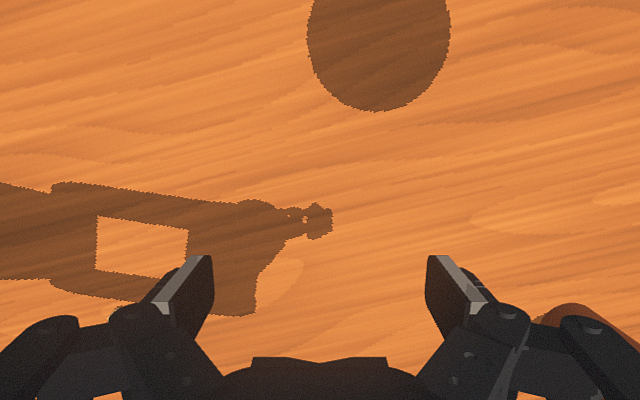

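```bash
cat > h.py <<'E'
from bench import ctrl
import cv2,numpy as np
from scipy.spatial.transform import Rotation as R
def K(p): 
    f=200/np.tan(np.radians(p["fovy"])/2); return np.array([[f,0,p["cx"]],[0,f,p["cy"]],[0,0,1]])
D=np.diag([1,-1,-1])
def ray(p,uv):
    V=np.array(p["view"]);c=-V[:3,:3].T@V[:3,3]
    d=V[:3,:3].T@D@np.linalg.inv(K(p))@np.array([uv[0],uv[1],1.]);return c,d/np.linalg.norm(d)
def onz(p,uv,z): c,d=ray(p,uv);return c+d*(z-c[2])/d[2]
def proj(p,X):
    V=np.array(p["view"]);x=K(p)@D@(V[:3,:3]@np.asarray(X,float)+V[:3,3]);return x[:2]/x[2]
def tri(l): # [(p,uv)...] -> point, rms gap
    A=np.zeros((3,3));b=np.zeros(3);P=[]
    for p,uv in l:
        c,d=ray(p,uv);M=np.eye(3)-np.outer(d,d);A+=M;b+=M@c;P.append((c,M))
    X=np.linalg.solve(A,b);return X,max(np.linalg.norm(M@(X-c)) for c,M in P)
def pose():
    o=ctrl.get_obs();q=o["eef_rot"];return np.array(o["eef_pos"]),R.from_quat([q[1],q[2],q[3],q[0]])
def go(X,yaw=None,d=None):
    """shift in tool axes to bring TCP to world X; yaw= wanted heading of tool y (mod pi)"""
    t,r=pose();s=r.inv().apply(np.array(X)-t)
    ty=r.apply([0,1,0]);h=np.arctan2(ty[1],ty[0]);out=[s.round(4).tolist()]
    if yaw is not None:
        w=(yaw-h+np.pi/2)%np.pi-np.pi/2;out.append(("rz",round(-w,3)))
    out.append(("q6",round(ctrl.get_obs()["q"][5],2)));return out
E
python3 - <<'E'
import cv2
a=cv2.imread("pics/scene0.png")[135:345,130:450];cv2.imwrite("pics/s1.png",cv2.resize(a,(800,525),interpolation=cv2.INTER_CUBIC))
a=cv2.imread("pics/side0.png")[125:385,240:470];cv2.imwrite("pics/s2.png",cv2.resize(a,(529,598),interpolation=cv2.INTER_CUBIC))
E
```

```text
(no output)
```

View pics/s1.png

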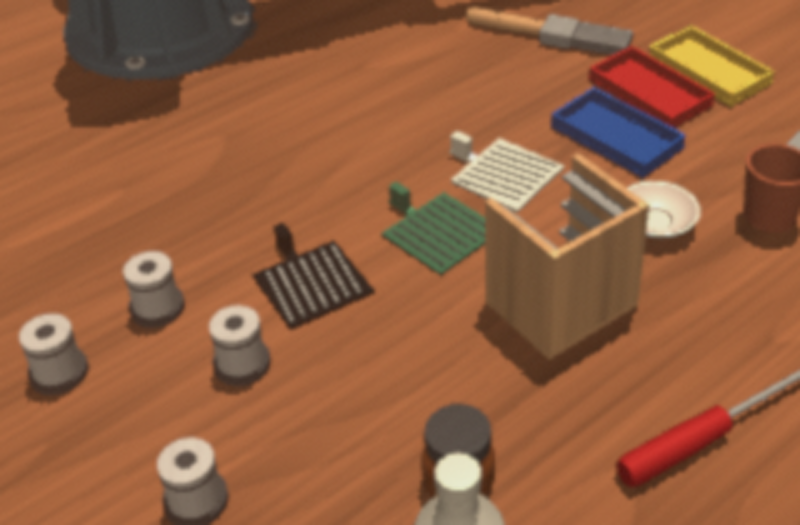

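View pics/s2.png

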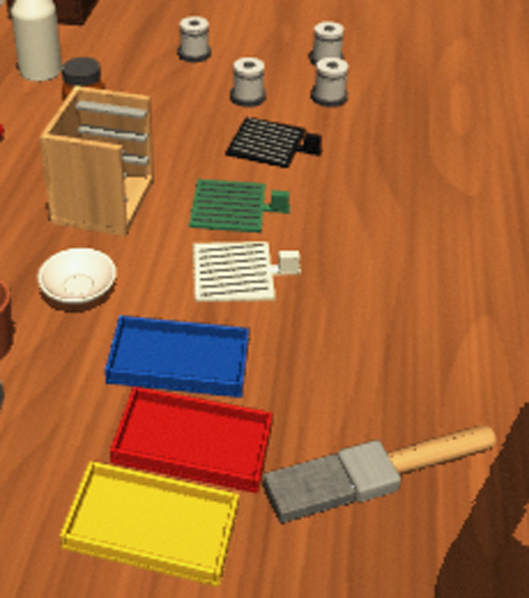

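Run:
```python
from h import *
S=ctrl.camera_params("scene");T=ctrl.camera_params("side")
s=lambda u,v:(u/2.5+130-.3,v/2.5+135-.3)
t=lambda u,v:(u/2.3+240-.3,v/2.3+125-.3)
hs=[(46,330),(148,266),(234,321),(186,459)];ht=[(194,25),(328,31),(249,67),(331,67)]
print("hubs")
for a in hs:
    b=min(ht,key=lambda b:tri([(S,s(*a)),(T,t(*b))])[1]); X,g=tri([(S,s(*a)),(T,t(*b))])
    print(a,b,X.round(4),round(g,4),onz(S,s(*a),.05)[:2].round(4),onz(T,t(*b),.05)[:2].round(4))
def q(name,z,A,B):
    print(name)
    for a,b in zip(A,B):
        X,g=tri([(S,s(*a)),(T,t(*b))]);print(X.round(3),round(g,4),onz(S,s(*a),z)[:2].round(3),onz(T,t(*b),z)[:2].round(3))
    return
# near-robot-left, etc
q("black",.004,[(254,276),(334,243),(374,291),(292,327)],[(290,166),(305,126),(244,118),(228,155)])
q("bfin",.024,[(284,229)],[(313,140)])
q("green",.004,[(384,235),(446,194),(501,230),(442,273)],[(264,232),(265,184),(197,180),(191,226)])
q("gfin",.024,[(399,189)],[(280,197)])
q("white",.004,[(453,178),(500,139),(563,171),(515,209)],[(274,298),(269,241),(194,243),(194,299)])
q("wfin",.024,[(460,137)],[(288,256)])
q("blue",.018,[(553,122),(595,89),(685,134),(641,165)],[(243,388),(249,327),(121,317),(107,375)])
q("red",.018,[(590,75),(630,49),(714,91),(673,116)],[(260,483),(272,411),(134,390),(114,440)])
q("yel",.018,[(650,43),(691,27),(773,70),(734,97)],[(220,575),(239,494),(96,464),(64,540)])
q("cass",.118,[(487,202),(578,156),(646,203),(554,255)],[(152,96),(122,146),(45,136),(78,88)])
```

```text
hubs
(46, 330) (328, 31) [ 0.4253 -0.3409  0.0463] 0.0024 [ 0.4259 -0.3423] [ 0.4266 -0.3302]
(148, 266) (331, 67) [ 0.4143 -0.2415  0.0472] 0.002 [ 0.4146 -0.2429] [ 0.4156 -0.2339]
(234, 321) (249, 67) [ 0.5197 -0.2225  0.0468] 0.0016 [ 0.5206 -0.2242] [ 0.52   -0.2151]
(186, 459) (194, 25) [ 0.6128 -0.3243  0.0458] 0.0012 [ 0.6147 -0.3258] [ 0.612  -0.3149]
black
[ 0.437 -0.14  -0.029] 0.0209 [ 0.443 -0.16 ] [ 0.449 -0.073]
[ 0.453 -0.097  0.03 ] 0.022 [ 0.456 -0.079] [ 0.439 -0.16 ]
[ 0.528 -0.108  0.028] 0.0204 [ 0.532 -0.091] [ 0.518 -0.164]
[ 0.516 -0.15  -0.029] 0.0226 [ 0.519 -0.171] [ 0.525 -0.081]
bfin
[ 0.425 -0.111  0.019] 0.0013 [ 0.428 -0.114] [ 0.425 -0.103]
green
[ 0.458 -0.008 -0.037] 0.014 [ 0.479 -0.038] [0.464 0.052]
[0.482 0.021 0.034] 0.0158 [0.473 0.046] [ 0.474 -0.032]
[0.557 0.024 0.033] 0.0145 [0.549 0.049] [ 0.553 -0.025]
[ 0.541 -0.001 -0.035] 0.0158 [ 0.556 -0.031] [0.544 0.057]
gfin
[0.451 0.006 0.019] 0.0013 [0.455 0.002] [0.452 0.013]
white
[ 0.435  0.101 -0.036] 0.0116 [0.459 0.067] [0.441 0.151]
[0.462 0.115 0.038] 0.0117 [0.443 0.147] [0.457 0.066]
[... 400 characters left out ...]
289]
red
[ 0.415  0.336 -0.022] 0.0153 [0.438 0.288] [0.426 0.373]
[0.437 0.331 0.042] 0.0163 [0.432 0.361] [0.425 0.301]
[0.555 0.33  0.043] 0.0163 [0.551 0.365] [0.548 0.301]
[ 0.545  0.329 -0.006] 0.015 [0.551 0.297] [0.551 0.356]
yel
[ 0.431  0.428 -0.011] 0.019 [0.439 0.388] [0.444 0.455]
[0.454 0.414 0.043] 0.0178 [0.449 0.45 ] [0.441 0.386]
[0.57  0.407 0.042] 0.0195 [0.569 0.446] [0.56  0.381]
[ 0.56   0.422 -0.016] 0.0169 [0.573 0.372] [0.565 0.451]
cass
[ 0.604 -0.022  0.116] 0.002 [ 0.609 -0.024] [ 0.602 -0.021]
[0.613 0.078 0.117] 0.0022 [0.617 0.077] [0.611 0.077]
[0.696 0.074 0.117] 0.0015 [0.699 0.073] [0.694 0.075]
[ 0.69  -0.026  0.115] 0.0003 [ 0.692 -0.028] [ 0.688 -0.022]
```

Run:
```python
from h import *
print(go([.40,.05,.40],np.pi/2)); t,r=pose();print(r.as_matrix().round(3))
```

```text
[[-0.376, -0.4294, -0.169], ('rz', np.float64(-0.245)), ('q6', np.float64(-0.21))]
[[-0.97   0.242 -0.001]
 [ 0.242  0.97  -0.001]
 [ 0.    -0.001 -1.   ]]
```

Units first: shifts go in units of 20 mm and turns go in units of 0.05 rad. So -0.4294 m is -21.47, -0.376 m is -18.8, -0.245 rad is -4.9.

```bash
echo '-18.8,-21.47,-8.45,0,0,-4.9,1 | -18.8,-21.47,-8.45,0,0,-4.9,1 | -18.8,-21.47,-8.45,0,0,-4.9,1 | -18.8,-21.47,-8.45,0,0,-4.9,1 | -18.8,-21.47,-8.45,0,0,-4.9,1 | -18.8,-21.47,-8.45,0,0,-4.9,1 | -18.8,-21.47,-8.45,0,0,-4.9,1 | -18.8,-21.47,-8.45,0,0,-4.9,1 | -18.8,-21.47,-8.45,0,0,-4.9,1 | -18.8,-21.47,-8.45,0,0,-4.9,1' | python3 jog.py
python3 - <<'E'
from h import *
t,r=pose();print(t)
p=ctrl.camera_params("wrist");im=ctrl.camera("wrist");cv2.imwrite("pics/w1.png",im)
np.save("w1.npy",p,allow_pickle=True)
for X in ([.42,-.34,.05],[.52,.245,.018],[.5,.415,.018],[.65,.025,.118]):print(X,proj(p,X).round())
E
```

```text
time_s: 1.4
eef_pos: [0.4009, 0.0475, 0.401]
eef_rot: [0.0, 0.001, 1.0, -0.0]
wrist_force: [0.3, 1.1, -0.6]
opening: 1.0
grasp_force: 0.0
[0.40093594 0.04751587 0.40102536]
[0.42, -0.34, 0.05] [ 44. 167.]
[0.52, 0.245, 0.018] [445. 226.]
[0.5, 0.415, 0.018] [556. 213.]
[0.65, 0.025, 0.118] [303. 338.]
```

View pics/w1.png

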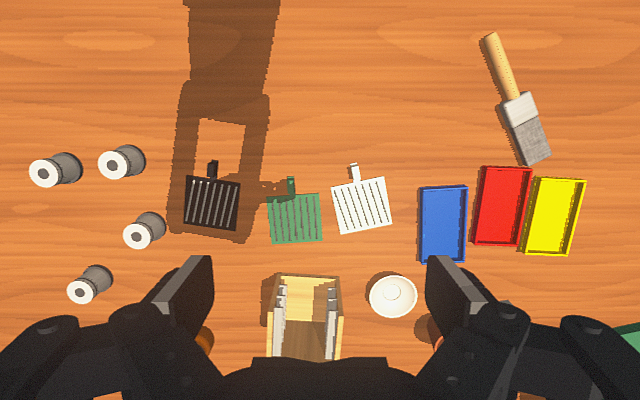

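```bash
cat > seg.py <<'E'
from h import *
def rect(im,p,m,z,box=None,amin=300):
    m=cv2.morphologyEx(m.astype(np.uint8)*255,cv2.MORPH_OPEN,np.ones((3,3)))
    cs,_=cv2.findContours(m,cv2.RETR_EXTERNAL,cv2.CHAIN_APPROX_NONE);out=[]
    for c in cs:
        if cv2.contourArea(c)<amin: continue
        W=np.array([onz(p,u,z)[:2] for u in c[:,0]],np.float32)
        (x,y),(w,h),a=cv2.minAreaRect(W*1000);
        u=c[:,0].mean(0).round().tolist();out.append((round(x/1000,4),round(y/1000,4),round(w,1),round(h,1),round(a,1),u))
    return out
def trays(im,p,z=.018):
    H=cv2.cvtColor(im,cv2.COLOR_BGR2HSV);h,s,v=[H[...,i].astype(int) for i in range(3)]
    return {"blue":rect(im,p,(abs(h-110)<12)&(s>120),z),"red":rect(im,p,((h<4)|(h>176))&(s>200)&(v>90),z),"yellow":rect(im,p,(abs(h-29)<5)&(s>150),z)}
def hubs(im,p,z=.05,lo=190):
    H=cv2.cvtColor(im,cv2.COLOR_BGR2HSV);m=((H[...,1]<45)&(H[...,2]>lo)).astype(np.uint8)
    cs,_=cv2.findContours(m,cv2.RETR_EXTERNAL,cv2.CHAIN_APPROX_NONE);o=[]
    for c in cs:
        if cv2.contourArea(c)<120: continue
        W=np.array([onz(p,u,z)[:2] for u in c[:,0]],np.float32)*1000
        (x,y),r=cv2.minEnclosingCircle(W);(a,b),rr=cv2.minEnclosingCircle(c);o.append((round(x/1000,4),round(y/1000,4),round(2*r,1),(round(a,1),round(b,1))))
    return o
E
python3 - <<'E'
from seg import *
im=cv2.imread("pics/w1.png");p=np.load("w1.npy",allow_pickle=True).item()
for k,v in trays(im,p).items():print(k,v)
for h in hubs(im,p):print(h)
H=cv2.cvtColor(im,cv2.COLOR_BGR2HSV)
for u in [(38,172),(212,172),(291,185),(295,215),(354,170),(235,185),(230,180),(120,162),(340,330)]:print(u,H[u[1],u[0]])
h,s,v=[H[...,i].astype(int) for i in range(3)]
print("green",rect(im,p,(h>45)&(h<85)&(s>50),.004))
print("dark",rect(im[:250],p,(v<60)[:250],.004))
a=cv2.resize(im[150:365,170:400],None,fx=2.6,fy=2.6,interpolation=cv2.INTER_CUBIC);cv2.imwrite("pics/w1c.png",a);print(a.shape)
E
```

```text
blue [(0.5176, 0.2378, 116.6, 58.7, 3.2, [441.0, 223.0])]
red [(0.4876, 0.3243, 58.7, 117.6, 89.5, [500.0, 203.0])]
yellow [(0.5036, 0.4072, 53.4, 117.0, 86.9, [550.0, 214.0])]
(0.6951, 0.0646, 88.7, (330.0, 334.5))
(0.6787, -0.0172, 110.9, (279.0, 325.5))
(0.617, -0.3252, 39.6, (79.7, 292.1))
(0.6256, 0.1623, 74.6, (393.3, 297.4))
(0.5245, -0.2241, 39.9, (136.7, 235.6))
(0.4738, 0.108, 109.7, (360.5, 202.4))
(0.4292, -0.3426, 39.6, (43.6, 172.8))
(0.4174, -0.2434, 39.9, (112.0, 165.0))
(0.3427, 0.3203, 47.0, (522.0, 109.0))
(38, 172) [ 5 29 97]
(212, 172) [ 6 71 68]
(291, 185) [ 45  79 103]
(295, 215) [ 51  66 139]
(354, 170) [ 38   4 247]
(235, 185) [  9 106  58]
(230, 180) [ 12 174 155]
(120, 162) [ 21  17 246]
(340, 330) [ 22 122 246]
green [(0.7396, 0.5925, 62.4, 41.0, 13.4, [631.0, 335.0]), (0.5009, 0.0071, 103.9, 82.8, 4.1, [297.0, 215.0])]
dark []
(559, 598, 3)
```

View pics/w1c.png

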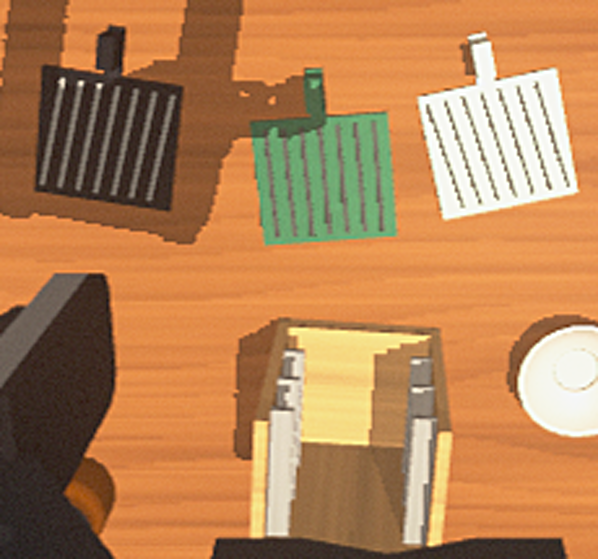

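In the tool's units: -0.29 m is -14.5, 0.25 m is 12.5.

```bash
echo '-0.75,-14.5,12.5,0,0,0,1 | -0.75,-14.5,12.5,0,0,0,1 | -0.75,-14.5,12.5,0,0,0,1 | -0.75,-14.5,12.5,0,0,0,1 | -0.75,-14.5,12.5,0,0,0,1 | -0.75,-14.5,12.5,0,0,0,1 | -0.75,-14.5,12.5,0,0,0,1' | python3 jog.py
python3 - <<'E'
from seg import *
p=ctrl.camera_params("wrist");im=ctrl.camera("wrist");cv2.imwrite("pics/w2.png",im)
for h in hubs(im,p):print(h)
print(proj(p,[.417,-.243,.05]).round(),go([.416,-.243,.02],np.pi/2))
E
```

```text
time_s: 2.33
eef_pos: [0.4131, -0.2405, 0.1468]
eef_rot: [-0.002, 0.002, 1.0, 0.002]
wrist_force: [-0.4, -0.2, 0.1]
opening: 0.998
grasp_force: 0.0
(0.524, -0.2245, 40.3, (338.5, 338.5))
(0.4153, -0.3337, 15.6, (185.0, 206.0))
[314. 208.] [[-0.0026, -0.0032, 0.1278], ('rz', np.float64(-0.002)), ('q6', np.float64(-2.34))]
```

View image.

View pics/w2.png

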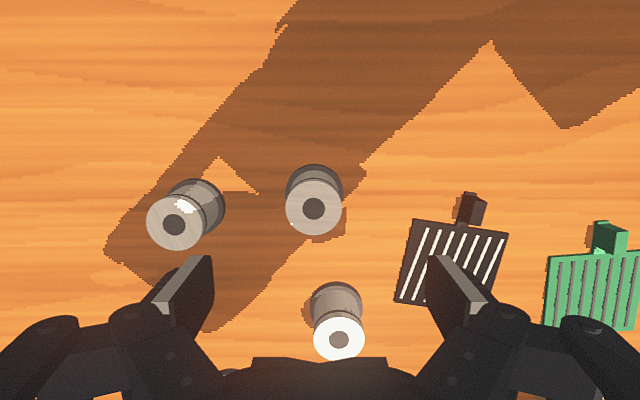

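```bash
cat > wt.py <<'E'
from h import *
f=[]
for i in range(4): ctrl.camera("side"); f.append(ctrl.get_obs()["wrist_force"])
o=ctrl.get_obs();print("F",np.round(f,2).tolist(),"open",round(o["opening"],3),"grip",round(o["grasp_force"],1),"t",o["time_s"],np.round(o["eef_pos"],4))
E
python3 wt.py; echo '-0.15,-0.15,3,0,0,0,1 | -0.15,-0.15,5.75,0,0,0,1 | -0.15,-0.15,6.4,0,0,0,1 | -0.15,-0.15,6.4,0,0,0,0.3 | -0.15,-0.15,6.4,0,0,0,0.3 | -0.15,-0.15,6.4,0,0,0,0.3 | -0.15,-0.15,6.4,0,0,0,0.3 | -0.15,-0.15,3.5,0,0,0,0.3 | -0.15,-0.15,1.4,0,0,0,0.3 | -0.15,-0.15,1.4,0,0,0,0.3' | python3 jog.py; python3 wt.py
```

```text
F [[-0.71, 0.0, 0.59], [0.71, 0.44, 0.11], [0.82, 0.08, -0.14], [-0.41, -0.05, 0.31]] open 0.999 grip 0.0 t 2.575 [ 0.4159 -0.2392  0.1516]
time_s: 3.82
eef_pos: [0.4208, -0.2453, 0.1273]
eef_rot: [0.004, -0.0, 1.0, -0.004]
wrist_force: [-0.9, -0.1, -1.7]
opening: 0.446
grasp_force: 60.7
F [[-0.82, 0.32, -1.96], [0.13, 0.81, -0.36], [-0.37, 0.2, -1.19], [-0.27, 0.42, -1.18]] open 0.45 grip 60.7 t 4.025 [ 0.4175 -0.2422  0.1215]
```

In the tool's units: -0.07 m is -3.5, -0.04 m is -2.

```bash
echo '-3.5,24.5,-2,0,0,0,0.3 | -3.5,24.5,-2,0,0,0,0.3 | -3.5,24.5,-2,0,0,0,0.3 | -3.5,24.5,-2,0,0,0,0.3 | -3.5,24.5,-2,0,0,0,0.3 | -3.5,24.5,-2,0,0,0,0.3 | -3.5,24.5,-2,0,0,0,0.3 | -3.5,24.5,-2,0,0,0,0.3 | -3.5,24.5,-2,0,0,0,0.3 | -3.5,24.5,-2,0,0,0,0.3' | python3 jog.py
python3 - <<'E'
from seg import *
p=ctrl.camera_params("wrist");im=ctrl.camera("wrist");cv2.imwrite("pics/w3.png",im)
for k,v in trays(im,p).items():print(k,v)
print(go([.5156,.324,.026],np.pi/2));print(pose()[0])
E
```

```text
time_s: 5.28
eef_pos: [0.4869, 0.2468, 0.1606]
eef_rot: [-0.002, -0.001, 1.0, -0.001]
wrist_force: [-0.1, -0.4, -0.1]
opening: 0.447
grasp_force: 60.9
blue [(0.4765, 0.2429, 41.4, 67.8, 9.3, [311.0, 173.0])]
red [(0.4873, 0.3262, 58.3, 114.9, 88.2, [417.0, 177.0])]
yellow [(0.5092, 0.4478, 3.0, 115.4, 86.9, [558.0, 210.0]), (0.5053, 0.4146, 68.2, 119.5, 86.7, [518.0, 186.0])]
[[-0.0289, 0.078, 0.1347], ('rz', np.float64(-0.0)), ('q6', np.float64(-1.32))]
[0.48710598 0.24614539 0.16083142]
```

View pics/w3.png

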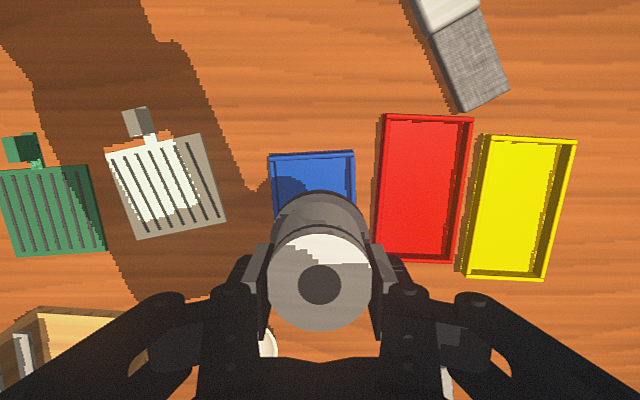

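```bash
cat > rc.py <<'E'
from h import *
def four(p,C,z):
    W=np.array([onz(p,c,z)[:2] for c in C]);c=W.mean(0);l=(W[2]+W[3]-W[0]-W[1])/2;w=(W[1]+W[2]-W[0]-W[3])/2
    print(c.round(4),np.linalg.norm(l).round(4),np.linalg.norm(w).round(4),"yaw",np.arctan2(l[1],l[0]).round(3),np.arctan2(-w[0],w[1]).round(3))
E
python3 - <<'E'
from rc import *
p=ctrl.camera_params("wrist")
four(p,[(383,114),(473,119),(459,265),(375,262)],.018)
four(p,[(484,134),(577,140),(546,282),(463,277)],.018)
E
```

```text
[0.4928 0.3321] 0.1254 0.0724 yaw 0.004 -0.046
[0.5084 0.4129] 0.1251 0.0746 yaw -0.028 -0.064
```

```bash
echo '-1.6,3,1.5,0,0,0,0.3 | -1.6,4.2,3,0,0,0,0.3 | -1.6,4.2,5,0,0,0,0.3 | -1.6,4.2,6,0,0,0,0.3 | -1.6,4.2,6.65,0,0,0,0.3 | -1.6,4.2,6.7,0,0,0,0.3 | -1.6,4.2,6.7,0,0,0,0.75 | -1.6,4.2,6.7,0,0,0,0.75 | -1.6,4.2,4,0,0,0,0.75 | -1.6,4.2,1,0,0,0,0.75' | python3 jog.py
python3 -c "
from h import *
print(pose()[0],go([.524,-.2245,.16],np.pi/2))"
```

```text
time_s: 6.58
eef_pos: [0.5192, 0.3308, 0.1429]
eef_rot: [-0.001, -0.0, 1.0, -0.0]
wrist_force: [1.7, 0.4, 0.7]
opening: 0.746
grasp_force: 0.0
[0.51923196 0.33083655 0.14292258] [[-0.0047, -0.5553, -0.0167], ('rz', np.float64(0.0)), ('q6', np.float64(-1.2))]
```

```bash
cat >> seg.py <<'E'
def hub(lo=190):
    p=ctrl.camera_params("wrist");im=ctrl.camera("wrist");print(np.round(pose()[0],4));r=[]
    for l in (lo,150,120,90):
        for h in hubs(im,p,lo=l):
            if 37<h[2]<43 and all(np.hypot(h[0]-a[0],h[1]-a[1])>.02 for a in r): r.append(h);print(h,"go",go([h[0],h[1],.021],np.pi/2))
    return im
E
echo '-0.25,-27.75,-0.5,0,0,0,1 | -0.25,-27.75,-0.5,0,0,0,1 | -0.25,-27.75,-0.5,0,0,0,1 | -0.25,-27.75,-0.5,0,0,0,1 | -0.25,-27.75,-0.5,0,0,0,1 | -0.25,-27.75,-0.5,0,0,0,1 | -0.25,-27.75,-0.5,0,0,0,1 | -0.25,-27.75,-0.5,0,0,0,1 | -0.25,-27.75,-0.5,0,0,0,1 | -0.25,-27.75,-0.5,0,0,0,1' | python3 jog.py
python3 -c "
from seg import *
im=hub();cv2.imwrite('pics/w4.png',im)"; python3 wt.py
```

```text
time_s: 7.82
eef_pos: [0.5252, -0.2281, 0.1533]
eef_rot: [0.001, 0.002, 1.0, -0.001]
wrist_force: [1.1, 1.5, -0.1]
opening: 1.001
grasp_force: 0.0
[ 0.525  -0.2256  0.1528]
(0.429, -0.343, 40.1, (140.6, 55.3)) go [[0.0958, -0.1176, 0.1318], ('rz', np.float64(-0.003)), ('q6', np.float64(-2.18))]
(0.5833, -0.3305, 41.9, (184.5, 272.5)) go [[-0.0585, -0.1046, 0.1319], ('rz', np.float64(-0.003)), ('q6', np.float64(-2.18))]
F [[-0.03, 0.16, -0.54], [1.03, 0.4, -0.36], [-0.63, -0.31, -0.1], [-0.58, 0.03, -1.19]] open 1.0 grip 0.0 t 8.075 [ 0.5251 -0.2223  0.1523]
```

In the tool's units: 0.132 m is 6.6, 0.12 m is 6.

```bash
echo '0,0,3,0,0,0,1 | 0,0,6,0,0,0,1 | 0,0,6.6,0,0,0,1 | 0,0,6.6,0,0,0,0.3 | 0,0,6.6,0,0,0,0.3 | 0,0,6.6,0,0,0,0.3 | 0,0,6.6,0,0,0,0.3 | 0,0,4,0,0,0,0.3 | 0,0,1.5,0,0,0,0.3 | 0,0,1.5,0,0,0,0.3' | python3 jog.py; python3 wt.py
```

```text
time_s: 9.32
eef_pos: [0.5283, -0.226, 0.1281]
eef_rot: [0.005, -0.0, 1.0, -0.003]
wrist_force: [-0.0, -1.3, -5.4]
opening: 0.448
grasp_force: 63.4
F [[-1.41, -0.44, -6.09], [-0.59, 0.68, -6.07], [-0.32, -0.14, -5.81], [0.57, 0.83, -5.88]] open 0.446 grip 63.3 t 9.525 [ 0.5236 -0.2228  0.1203]
```

In the tool's units: 0.37 m is 18.5, -0.04 m is -2.

```bash
echo '1,18.5,-2,0,0,0,0.3 | 1,18.5,-2,0,0,0,0.3 | 1,18.5,-2,0,0,0,0.3 | 1,18.5,-2,0,0,0,0.3 | 1,18.5,-2,0,0,0,0.3 | 1,18.5,-2,0,0,0,0.3 | 1,18.5,-2,0,0,0,0.3 | 1,18.5,-2,0,0,0,0.3' | python3 jog.py
python3 - <<'E'
from seg import *
p=ctrl.camera_params("wrist");im=ctrl.camera("wrist");cv2.imwrite("pics/w5.png",im);np.save("w5.npy",p,allow_pickle=True)
print(go([.5485,.2455,.026],np.pi/2))
for k,v in trays(im,p).items():print(k,v)
E
```

```text
time_s: 10.52
eef_pos: [0.5038, 0.1462, 0.1606]
eef_rot: [-0.002, -0.001, 1.0, -0.0]
wrist_force: [0.0, -0.2, -6.2]
opening: 0.445
grasp_force: 63.9
[[-0.0447, 0.1001, 0.1346], ('rz', np.float64(-0.0)), ('q6', np.float64(-1.52))]
blue [(0.5212, 0.2432, 125.5, 69.3, 3.3, [436.0, 200.0])]
red [(0.5254, 0.3142, 42.3, 40.4, 1.5, [508.0, 222.0]), (0.4682, 0.3257, 56.8, 71.4, 88.2, [543.0, 139.0])]
yellow [(0.5054, 0.3997, 115.2, 47.0, 1.3, [620.0, 195.0])]
```

View pics/w5.png

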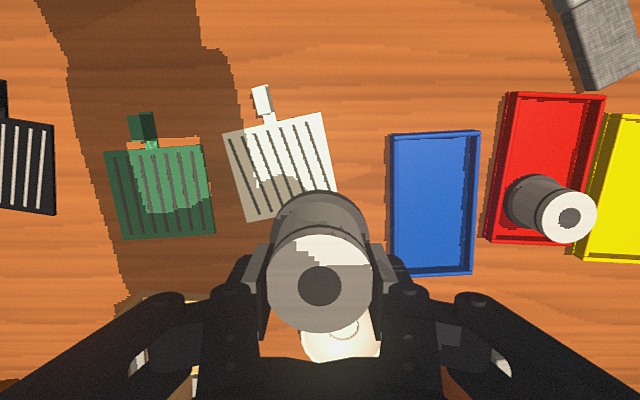

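```bash
echo '-2.25,3,1,0,0,0,0.3 | -2.25,4.95,3,0,0,0,0.3 | -2.25,4.95,5,0,0,0,0.3 | -2.25,4.95,6,0,0,0,0.3 | -2.25,4.95,6.65,0,0,0,0.3 | -2.25,4.95,6.7,0,0,0,0.3 | -2.25,4.95,6.7,0,0,0,0.75 | -2.25,4.95,6.7,0,0,0,0.75 | -2.25,4.95,4,0,0,0,0.75 | -2.25,4.95,0,0,0,0,0.75' | python3 jog.py
python3 -c "
from h import *
print(pose()[0],go([.44,-.343,.16],np.pi/2))"
```

```text
time_s: 11.82
eef_pos: [0.5496, 0.245, 0.1462]
eef_rot: [-0.0, -0.0, 1.0, -0.0]
wrist_force: [0.9, 0.1, -1.0]
opening: 0.752
grasp_force: 0.0
[0.54958082 0.24503936 0.14618901] [[0.1097, -0.588, -0.0136], ('rz', np.float64(0.0)), ('q6', np.float64(-1.35))]
```

In the tool's units: -0.588 m is -29.4, 0.12 m is 6.

```bash
echo '6,-29.4,0,0,0,0,1 | 6,-29.4,0,0,0,0,1 | 6,-29.4,0,0,0,0,1 | 6,-29.4,0,0,0,0,1 | 6,-29.4,0,0,0,0,1 | 6,-29.4,0,0,0,0,1 | 6,-29.4,0,0,0,0,1 | 6,-29.4,0,0,0,0,1 | 6,-29.4,0,0,0,0,1 | 6,-29.4,0,0,0,0,1' | python3 jog.py
echo '0,0,0,0,0,0,1 | 0,0,0,0,0,0,1' | python3 jog.py
python3 -c "
from seg import *
print(go([.429,-.343,.021],np.pi/2))
im=hub();cv2.imwrite('pics/w6.png',im)"
```

```text
time_s: 13.08
eef_pos: [0.4297, -0.3465, 0.1466]
eef_rot: [0.001, 0.001, 1.0, -0.002]
wrist_force: [1.1, 0.1, 0.6]
opening: 1.001
grasp_force: 0.0
time_s: 13.32
eef_pos: [0.4303, -0.3424, 0.1454]
eef_rot: [0.0, -0.0, 1.0, -0.0]
wrist_force: [0.3, 0.7, -0.8]
opening: 0.998
grasp_force: 0.0
[[0.0014, -0.0005, 0.1244], ('rz', np.float64(0.0)), ('q6', np.float64(-2.46))]
[ 0.4305 -0.3419  0.1452]
```

Units first: shifts go in units of 20 mm and turns go in units of 0.05 rad. So 0.124 m is 6.2, 0.11 m is 5.5.

```bash
echo '0.05,-0.05,3,0,0,0,1 | 0.05,-0.05,5.5,0,0,0,1 | 0.05,-0.05,6.2,0,0,0,1 | 0.05,-0.05,6.2,0,0,0,0.3 | 0.05,-0.05,6.2,0,0,0,0.3 | 0.05,-0.05,6.2,0,0,0,0.3 | 0.05,-0.05,6.2,0,0,0,0.3 | 0.05,-0.05,3.5,0,0,0,0.3 | 0.05,-0.05,1.2,0,0,0,0.3 | 0.05,-0.05,1.2,0,0,0,0.3' | python3 jog.py; python3 wt.py
```

```text
time_s: 14.62
eef_pos: [0.4315, -0.3467, 0.1262]
eef_rot: [0.003, -0.0, 1.0, -0.004]
wrist_force: [0.0, -0.5, -3.4]
opening: 0.449
grasp_force: 62.1
F [[0.58, 0.13, -4.57], [-0.72, -0.04, -4.13], [-0.1, -0.04, -3.91], [-0.85, -0.3, -3.93]] open 0.449 grip 62.1 t 14.825 [ 0.4282 -0.3428  0.1193]
```

```bash
echo '0,0,0,0,0,0,0.3 | 0,0,0,0,0,0,0.3 | 0,0,0,0,0,0,0.3 | 0,0,0,0,0,0,0.3' | python3 jog.py; python3 wt.py; python3 wt.py
```

```text
time_s: 15.32
eef_pos: [0.4291, -0.3438, 0.1206]
eef_rot: [-0.0, -0.0, 1.0, 0.0]
wrist_force: [-0.8, -0.0, -3.2]
opening: 0.445
grasp_force: 62.1
F [[0.21, 0.75, -3.37], [-0.13, -0.12, -3.78], [0.16, 0.14, -3.31], [-0.28, 0.64, -4.05]] open 0.45 grip 62.1 t 15.525 [ 0.4292 -0.3438  0.1208]
F [[0.63, -0.4, -3.71], [-0.14, 0.28, -3.0], [-0.52, 0.2, -3.44], [-0.15, 0.21, -3.09]] open 0.452 grip 62.1 t 15.725 [ 0.4292 -0.3439  0.1209]
```

```bash
echo '-3.5,29,-2,0,0,0,0.3 | -3.5,29,-2,0,0,0,0.3 | -3.5,29,-2,0,0,0,0.3 | -3.5,29,-2,0,0,0,0.3 | -3.5,29,-2,0,0,0,0.3 | -3.5,29,-2,0,0,0,0.3 | -3.5,29,-2,0,0,0,0.3 | -3.5,29,-2,0,0,0,0.3 | -3.5,29,-2,0,0,0,0.3 | -3.5,29,-2,0,0,0,0.3' | python3 jog.py;  echo '0,4,0,0,0,0,0.3 | 0,4,0,0,0,0,0.3 | 0,4,0,0,0,0,0.3' | python3 jog.py
python3 - <<'E'
from seg import *
p=ctrl.camera_params("wrist");im=ctrl.camera("wrist");cv2.imwrite("pics/w7.png",im);np.save("w7.npy",p,allow_pickle=True)
print(go([.535,.411,.026],np.pi/2))
for k,v in trays(im,p).items():print(k,v)
E
```

```text
time_s: 16.98
eef_pos: [0.499, 0.2397, 0.1613]
eef_rot: [0.001, -0.002, 1.0, 0.0]
wrist_force: [0.1, 0.1, -3.9]
opening: 0.445
grasp_force: 62.3
time_s: 17.35
eef_pos: [0.4985, 0.317, 0.1605]
eef_rot: [-0.0, -0.001, 1.0, -0.0]
wrist_force: [-0.1, 0.3, -4.1]
opening: 0.451
grasp_force: 62.5
[[-0.0365, 0.0951, 0.1343], ('rz', np.float64(0.001)), ('q6', np.float64(-1.21))]
blue [(0.5039, 0.2439, 90.0, 68.8, 3.4, [234.0, 182.0])]
red [(0.4682, 0.3278, 59.6, 68.0, 89.1, [330.0, 143.0])]
yellow [(0.5096, 0.4479, 3.1, 115.8, 86.9, [476.0, 197.0]), (0.5056, 0.4094, 57.1, 112.2, 86.8, [430.0, 190.0])]
```

```bash
echo '-1.875,3,1,0,0,0,0.3 | -1.875,4.775,3,0,0,0,0.3 | -1.875,4.775,5,0,0,0,0.3 | -1.875,4.775,6,0,0,0,0.3 | -1.875,4.775,6.65,0,0,0,0.3 | -1.875,4.775,6.7,0,0,0,0.3 | -1.875,4.775,6.7,0,0,0,0.75 | -1.875,4.775,6.7,0,0,0,0.75 | -1.875,4.775,4,0,0,0,0.75 | -1.875,4.775,0,0,0,0,0.75' | python3 jog.py
python3 -c "
from h import *
print(pose()[0],go([.617,-.325,.16],np.pi/2))"
```

```text
time_s: 18.65
eef_pos: [0.5358, 0.4111, 0.1438]
eef_rot: [-0.001, -0.0, 1.0, -0.001]
wrist_force: [0.8, 1.0, 0.8]
opening: 0.752
grasp_force: 0.0
[0.53584737 0.41114124 0.14384926] [[-0.0811, -0.7362, -0.0155], ('rz', np.float64(0.0)), ('q6', np.float64(-1.09))]
```

In the tool's units: -0.5 m is -25, -0.02 m is -1.

```bash
echo '1,-25,-1,0,0,0,1 | 1,-25,-1,0,0,0,1 | 1,-25,-1,0,0,0,1 | 1,-25,-1,0,0,0,1 | 1,-25,-1,0,0,0,1 | 1,-25,-1,0,0,0,1 | 1,-25,-1,0,0,0,1 | 1,-25,-1,0,0,0,1 | 1,-25,-1,0,0,0,1 | 1,-25,-1,0,0,0,1' | python3 jog.py
python3 - <<'E'
from seg import *
S=ctrl.camera_params("scene");T=ctrl.camera_params("side")
print("bottle",tri([(S,(313,323)),(T,(252,112))]),"jar",tri([(S,(313,304)),(T,(276,155))]))
im=hub();cv2.imwrite('pics/w8.png',im);cv2.imwrite("pics/sc8.png",ctrl.camera("scene"))
print(go([.617,-.325,.16],np.pi/2))
E
```

```text
time_s: 19.9
eef_pos: [0.5167, -0.0885, 0.1638]
eef_rot: [0.0, 0.001, 1.0, 0.0]
wrist_force: [-0.2, 0.8, -0.2]
opening: 1.0
grasp_force: 0.0
bottle (array([ 0.81558122, -0.23606069,  0.15222464]), np.float64(0.0009559006011133198)) jar (array([ 0.72736564, -0.16139212,  0.05556207]), np.float64(2.29921296481374e-05))
[ 0.5167 -0.0876  0.1636]
(0.6166, -0.3253, 39.7, (30.0, 310.5)) go [[-0.0998, -0.2377, 0.1426], ('rz', np.float64(0.001)), ('q6', np.float64(-1.97))]
[[-0.1, -0.238, 0.0034], ('rz', np.float64(0.002)), ('q6', np.float64(-1.97))]
```

View pics/w8.png

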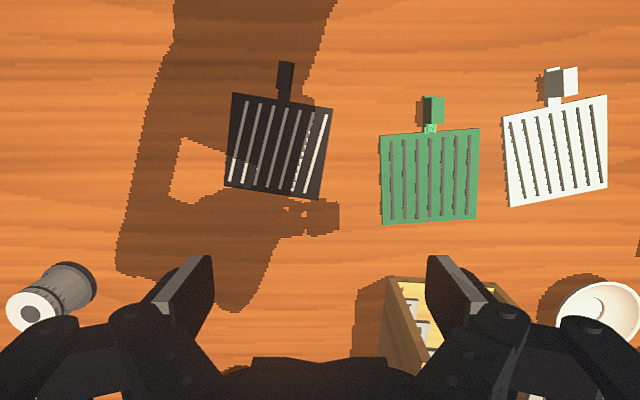

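```bash
cp /dev/null /dev/null; echo '-5,-11.875,0,0,0,0,1 | -5,-11.875,0,0,0,0,1 | -5,-11.875,0,0,0,0,1 | -5,-11.875,0,0,0,0,1 | -5,-11.875,0,0,0,0,1 | -5,-11.875,2.5,0,0,0,1 | -5,-11.875,5.5,0,0,0,1 | -5,-11.875,7.125,0,0,0,1 | -5,-11.875,7.125,0,0,0,1' | python3 jog.py; echo '0,0,0,0,0,0,0.3 | 0,0,0,0,0,0,0.3 | 0,0,0,0,0,0,0.3 | 0,0,0,0,0,0,0.3 | 0,0,-3,0,0,0,0.3 | 0,0,-5,0,0,0,0.3 | 0,0,-5,0,0,0,0.3 | 0,0,-5,0,0,0,0.3 | 0,0,-5,0,0,0,0.3' | python3 jog.py; python3 wt.py;python3 wt.py
python3 - <<'E'
from rc import *
for im in("w7",):
    p=np.load("w7.npy",allow_pickle=True).item()
E
```

```text
time_s: 21.12
eef_pos: [0.6148, -0.3215, 0.017]
eef_rot: [-0.003, -0.001, 1.0, 0.002]
wrist_force: [-1.4, 0.2, 0.0]
opening: 1.0
grasp_force: 0.0
time_s: 22.25
eef_pos: [0.6152, -0.3247, 0.1179]
eef_rot: [-0.002, -0.0, 1.0, 0.001]
wrist_force: [0.4, -0.2, -3.2]
opening: 0.448
grasp_force: 61.4
F [[-0.86, 0.51, -3.63], [0.35, -1.36, -2.77], [0.53, 0.09, -3.28], [0.61, 0.5, -3.22]] open 0.449 grip 61.4 t 22.45 [ 0.6161 -0.3254  0.1193]
F [[-0.57, -0.94, -3.23], [-0.77, -1.01, -2.91], [-0.8, 0.49, -3.78], [-0.05, -0.02, -3.02]] open 0.45 grip 61.4 t 22.65 [ 0.6166 -0.3258  0.1205]cp: '/dev/null' and '/dev/null' are the same file
```

```bash
echo '2.5,1.5,-2.25,0,0,0,0.3 | 5,3.5,-2.25,0,0,0,0.3 | 6.85,6,-2.25,0,0,0,0.3 | 6.85,30,-2.25,0,0,0,0.3 | 6.85,30,-2.25,0,0,0,0.3 | 6.85,30,-2.25,0,0,0,0.3 | 6.85,30,-2.25,0,0,0,0.3 | 6.85,30,-2.25,0,0,0,0.3 | 6.85,30,-2.25,0,0,0,0.3 | 6.85,30,-2.25,0,0,0,0.3' | python3 jog.py; echo '0,9,0,0,0,0,0.3 | 0,9,0,0,0,0,0.3 | 0,9,0,0,0,0,0.3 | 0,9,0,0,0,0,0.3 | 0,9,0,0,0,0,0.3' | python3 jog.py
python3 -c "
from h import *
print(pose()[0],go([.480,.4145,.0255],np.pi/2))"
```

```text
time_s: 23.9
eef_pos: [0.4802, 0.226, 0.1665]
eef_rot: [0.001, -0.0, 1.0, 0.0]
wrist_force: [1.0, -0.2, -3.3]
opening: 0.453
grasp_force: 61.5
time_s: 24.52
eef_pos: [0.4798, 0.4038, 0.1655]
eef_rot: [-0.0, -0.001, 1.0, -0.0]
wrist_force: [0.2, -0.0, -2.8]
opening: 0.447
grasp_force: 61.9
[0.47980974 0.40377026 0.16547974] [[-0.0003, 0.0108, 0.14], ('rz', np.float64(0.001)), ('q6', np.float64(-1.06))]
```

In the tool's units: 0.139 m is 6.95, -0.02 m is -1.

```bash
echo '0,0.55,3,0,0,0,0.3 | 0,0.55,5.5,0,0,0,0.3 | 0,0.55,6.5,0,0,0,0.3 | 0,0.55,6.95,0,0,0,0.3 | 0,0.55,6.95,0,0,0,0.3 | 0,0.55,6.95,0,0,0,0.75 | 0,0.55,6.95,0,0,0,0.75 | 0,0.55,4.5,0,0,0,0.75 | 0,0.55,2,0,0,0,0.75 | 0,0.55,-1,0,0,0,0.75' | python3 jog.py
python3 - <<'E'
from rc import *
print(pose()[0])
im=cv2.imread("pics/w8.png")[40:245,200:630];cv2.imwrite("pics/w8c.png",cv2.resize(im,(799,381),interpolation=cv2.INTER_CUBIC))
E
```

```text
time_s: 25.78
eef_pos: [0.4798, 0.4147, 0.1873]
eef_rot: [-0.0, -0.0, 1.0, -0.0]
wrist_force: [0.0, 0.1, -0.3]
opening: 0.751
grasp_force: 0.0
[0.47982577 0.41467284 0.18730268]
```

```bash
echo '1.5,-20,-3,0,0,0,1 | 1.5,-20,-3,0,0,0,1 | 1.5,-20,-3,0,0,0,1 | 1.5,-20,-3,0,0,0,1 | 1.5,-20,-3,0,0,0,1 | 1.5,-20,-3,0,0,0,1 | 1.5,-20,-3,0,0,0,1 | 1.5,-20,-3,0,0,0,1 | 1.5,-20,-3,0,0,0,1 | 1.5,-20,-3,0,0,0,1' | python3 jog.py
python3 - <<'E'
from h import *
print(pose()[0])
p=ctrl.camera_params("wrist");im=ctrl.camera("wrist");np.save("w9.npy",p,allow_pickle=True);cv2.imwrite("pics/w9f.png",im)
print([proj(p,x).round().tolist() for x in([.45,-.12,.02],[.605,-.023,.118],[.61,.075,.118],[.69,-.026,.118])])
cv2.imwrite("pics/w9.png",cv2.resize(im[60:360,130:530],(800,600),interpolation=cv2.INTER_CUBIC))
E
```

```text
time_s: 27.02
eef_pos: [0.4502, 0.016, 0.2456]
eef_rot: [-0.0, -0.001, 1.0, 0.0]
wrist_force: [-0.3, 1.0, -0.7]
opening: 0.999
grasp_force: 0.0
[0.45016611 0.01600577 0.24564975]
[[189.0, 169.0], [275.0, 358.0], [383.0, 363.0], [274.0, 433.0]]
```

View pics/w9.png

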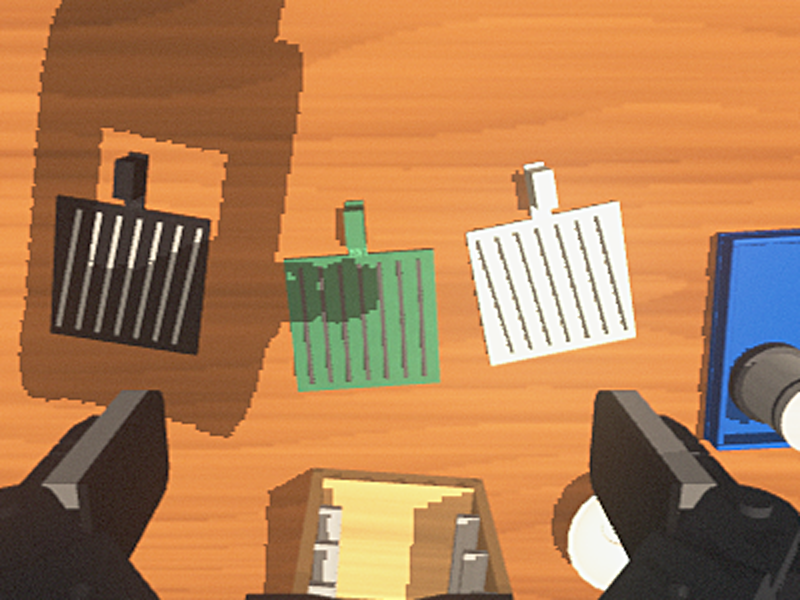

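Run:
```python
from rc import *
p=np.load("w9.npy",allow_pickle=True).item();f=lambda L:[(u/2+130-.25,v/2+60-.25) for u,v in L]
for L in ([(57,195),(211,218),(197,355),(51,332)],[(286,259),(434,249),(440,382),(298,390)],[(467,234),(620,200),(635,338),(491,366)]): four(p,f(L),.004)
for u,v in f([(313,470),(476,480)]):print("cass base",onz(p,(u,v),0).round(4))
p=np.load("w1.npy",allow_pickle=True).item();g=lambda L:[(u/2.6+170-.3,v/2.6+150-.3) for u,v in L]
for L in ([(43,65),(184,86),(170,211),(35,191)],[(252,122),(387,112),(396,236),(266,244)],[(418,98),(557,69),(579,191),(443,219)]): four(p,g(L),.004)
for u,v in g([(253,421),(452,430)]):print("cass top",onz(p,(u,v),.118).round(4))
for u,v in g([(289,319),(441,328)]):print("cass base",onz(p,(u,v),0).round(4))
```

```text
[ 0.4865 -0.1233] 0.0805 0.0839 yaw -0.16 -0.158
[0.5127 0.0086] 0.0795 0.0829 yaw 0.062 0.067
[0.4915 0.1149] 0.0805 0.0843 yaw 0.205 0.218
cass base [ 0.6098 -0.0233  0.    ]
cass base [0.6164 0.0768 0.    ]
[ 0.487 -0.123] 0.0805 0.0839 yaw -0.166 -0.157
[0.513  0.0087] 0.0799 0.0819 yaw 0.068 0.069
[0.4913 0.1152] 0.0789 0.0852 yaw 0.212 0.212
cass top [ 0.6083 -0.0236  0.118 ]
cass top [0.6139 0.0808 0.118 ]
cass base [ 0.6093 -0.0171  0.    ]
cass base [0.616  0.0815 0.    ]
```

In the tool's units: -0.12 m is -6, -0.07 m is -3.5.

```bash
echo '-6,0.6,-3.5,0,0,0,1 | -6,0.6,-3.5,0,0,0,1 | -6,0.6,-3.5,0,0,0,1 | -6,0.6,-3.5,0,0,0,1 | -6,0.6,-3.5,0,0,0,1' | python3 jog.py
python3 - <<'E'
from h import *
print(pose()[0])
p=ctrl.camera_params("wrist");im=ctrl.camera("wrist");np.save("w10.npy",p,allow_pickle=True);cv2.imwrite("pics/w10f.png",im)
c=proj(p,[.65,.027,.118]);print(c)
x,y=int(c[0])-100,max(0,int(c[1])-75)
print(x,y);cv2.imwrite("pics/w10.png",cv2.resize(im[y:y+150,x:x+200],(800,600),interpolation=cv2.INTER_CUBIC))
E
```

```text
time_s: 27.7
eef_pos: [0.5692, 0.0276, 0.3147]
eef_rot: [-0.001, -0.001, 1.0, 0.0]
wrist_force: [0.4, -0.6, -0.7]
opening: 0.999
grasp_force: 0.0
[0.56918628 0.02760879 0.314668  ]
[317.87635514 251.75282462]
217 176
```

View pics/w10.png

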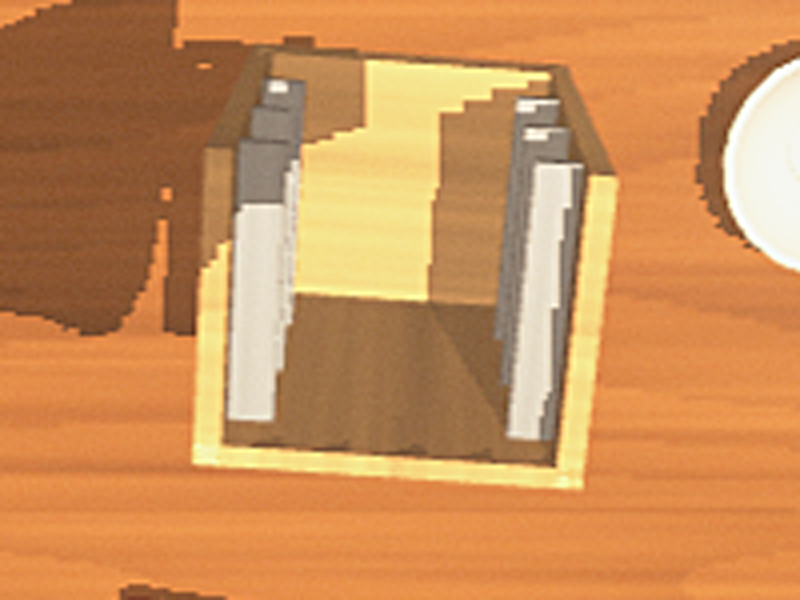

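Run:
```python
from rc import *
p=np.load("w10.npy",allow_pickle=True).item();f=lambda L:[(u/4+217-.4,v/4+176-.4) for u,v in L]
four(p,f([(205,148),(617,176),(582,490),(192,464)]),.118)
four(p,f([(232,150),(587,173),(557,467),(223,444)]),.118)
for u,v in f([(205,148),(617,176),(582,490),(192,464)]):print(onz(p,(u,v),.118).round(4))
```

```text
[0.6556 0.0255] 0.0886 0.1041 yaw -0.071 -0.071
[0.6523 0.0256] 0.0823 0.0892 yaw -0.061 -0.071
[ 0.6078 -0.0231  0.118 ]
[0.615  0.0803 0.118 ]
[0.7036 0.0745 0.118 ]
[ 0.6959 -0.0298  0.118 ]
```

```bash
cat >> h.py <<'E'
R0=R.from_matrix(np.diag([-1.,1,-1]))
def pg(X,yaw,tilt,note=""):
    t,r=pose();d=R.from_euler("z",yaw)*R0*R.from_rotvec([0,tilt,0])
    print(note,"d",r.inv().apply(np.array(X)-t).round(4).tolist(),"rv",(r.inv()*d).as_rotvec().round(3).tolist(),"at",t.round(4))
def fin(o,yaw,f=.056): return np.array([o[0]-f*np.cos(yaw),o[1]-f*np.sin(yaw)])
E
python3 - <<'E'
from h import *
f=fin((.4868,-.1232),-.16);print(f)
pg([*f,.09],-.16,-.3);pg([*f,.006],-.16,-.3)
E
```

```text
[ 0.43151527 -0.11427818]
 d [0.1373, -0.1416, 0.225] rv [0.024, -0.301, 0.16] at [0.5691 0.0274 0.3148]
 d [0.1371, -0.1416, 0.309] rv [0.024, -0.301, 0.16] at [0.5691 0.0274 0.3148]
```

In the tool's units: 0.225 m is 11.25, -0.1416 m is -7.08, 0.16 rad is 3.2.

```bash
echo '6.85,-7.08,11.25,0.48,-6.02,3.2,0.6 | 6.85,-7.08,11.25,0.48,-6.02,3.2,0.6 | 6.85,-7.08,11.25,0.48,-6.02,3.2,0.6 | 6.85,-7.08,11.25,0.48,-6.02,3.2,0.6 | 6.85,-7.08,11.25,0.48,-6.02,3.2,0.6 | 6.85,-7.08,11.25,0.48,-6.02,3.2,0.6 | 6.85,-7.08,11.25,0.48,-6.02,3.2,0.6 | 6.85,-7.08,11.25,0.48,-6.02,3.2,0.6' | python3 jog.py
python3 - <<'E'
from h import *
p=ctrl.camera_params("wrist");im=ctrl.camera("wrist");cv2.imwrite("pics/w11.png",im)
f=fin((.4868,-.1232),-.16);pg([*f,.006],-.16,-.3);print(proj(p,[*fin((.4868,-.1232),-.16,.058),.024]))
E
```

```text
time_s: 28.75
eef_pos: [0.4346, -0.1148, 0.0923]
eef_rot: [0.151, 0.079, 0.985, -0.013]
wrist_force: [0.3, 0.3, 0.2]
opening: 0.602
grasp_force: 0.0
 d [0.0287, -0.0, 0.0813] rv [-0.001, 0.004, 0.001] at [ 0.4346 -0.1147  0.0922]
[318.36085133 176.05376834]
```

View pics/w11.png

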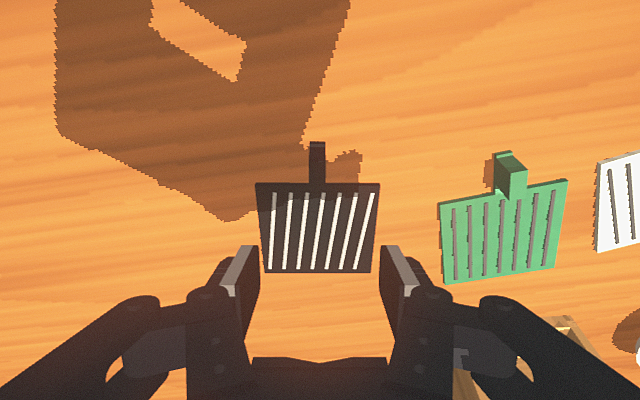

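In the tool's units: 0.0287 m is 1.435, 0.081 m is 4.05.

```bash
echo '0.75,0,2.25,0,0,0,0.6 | 1.435,0,4.05,0,0,0,0.6 | 1.435,0,4.05,0,0,0,0.6 | 1.435,0,4.05,0,0,0,0.6 | 1.435,0,4.05,0,0,0,0 | 1.435,0,4.05,0,0,0,0 | 1.435,0,4.05,0,0,0,0 | 1.435,0,4.05,0,0,0,0 | 1.435,0,4.05,0,0,0,0' | python3 jog.py
echo '0,0,-1.5,0,0,0,0 | -1,0,-3,0,0,0,0 | -1,0,-3,0,0,0,0 | -1,0,-3,0,0,0,0' | python3 jog.py
python3 - <<'E'
from seg import *
p=ctrl.camera_params("wrist");im=ctrl.camera("wrist");cv2.imwrite("pics/w12.png",im);np.save("w12.npy",p,allow_pickle=True)
t,r=pose();print(t.round(4))
# plate corners in image: dark mask below fingers' view
v=cv2.cvtColor(im,cv2.COLOR_BGR2GRAY)
t0,ry=t,r
o=ctrl.get_obs();print(o["wrist_force"],o["opening"])
z=t[2]-.006+.004
f2=R.from_euler("z",-.16)
# expected plate corners if rigid in the grip
org=np.array([t[0],t[1]])+.056*np.array([np.cos(-.16),np.sin(-.16)])
for a,b in((-40,-42),(-40,42),(40,42),(40,-42)):
    q=f2.apply([a/1000,b/1000,0]);print(proj(p,[org[0]+q[0],org[1]+q[1],z]).round(1))
H=fin((.6534,.0255),-.07,.15);print(H);pg([*H,.055],-.07,-.3)
E
```

```text
time_s: 29.92
eef_pos: [0.4311, -0.1149, 0.0064]
eef_rot: [0.151, 0.079, 0.985, -0.013]
wrist_force: [-4.3, 1.6, 11.0]
opening: 0.1
grasp_force: 59.1
time_s: 30.42
eef_pos: [0.4307, -0.114, 0.0677]
eef_rot: [0.15, 0.079, 0.985, -0.012]
wrist_force: [-0.0, -1.0, -1.4]
opening: 0.099
grasp_force: 59.0
[ 0.4302 -0.1137  0.0671]
[ 0.35226331  0.13702195 -1.79664117] 0.101848534233317
[228.6 283. ]
[408.5 282.8]
[390.  380.3]
[247.3 380.4]
[0.50376735 0.03599143]
 d [-0.0428, 0.1595, 0.0261] rv [-0.026, -0.0, -0.087] at [ 0.4302 -0.1137  0.0671]
```

Run:
```python
import cv2,numpy as np
im=cv2.imread("pics/w12.png");g=cv2.cvtColor(im,cv2.COLOR_BGR2HSV)
for r in (270,276,280,284,288,292,300,320,340):
    s=''.join('#' if x<80 else ('w' if sa<70 else '.') for x,sa in zip(g[r,150:480:5,2],g[r,150:480:5,1]));print(r,s)
```

```text
270 .........................###www#######www..#................w..w..
276 ........................####www#######www###...................w..
280 .................###########www#######ww############...........w..
284 .................#############w#######w############............w..
288 .................#############w###############.................w..
292 ...............###############################.#.w#######......w..
300 ................############################################...w..
320 ........##.#######################ww##############################
340 ##################################w#######################.#######
```

In the tool's units: 0.1595 m is 7.975, -0.0428 m is -2.14, -0.087 rad is -1.74.

```bash
echo '-2.14,7.975,0,-0.52,0,-1.74,0 | -2.14,7.975,0,-0.52,0,-1.74,0 | -2.14,7.975,0,-0.52,0,-1.74,0 | -2.14,7.975,0.75,-0.52,0,-1.74,0 | -2.14,7.975,1.35,-0.52,0,-1.74,0 | -2.14,7.975,1.35,-0.52,0,-1.74,0 | -2.14,7.975,1.35,-0.52,0,-1.74,0' | python3 jog.py
python3 - <<'E'
from h import *
print(ctrl.get_obs()["wrist_force"])
for f in (.15,.10,.075,.062,.056):pg([*fin((.6534,.0255),-.07,f),.052],-.07,-.3,f)
E
```

```text
time_s: 31.35
eef_pos: [0.5046, 0.0346, 0.0547]
eef_rot: [0.15, 0.035, 0.988, -0.006]
wrist_force: [0.3, 0.6, -0.2]
opening: 0.102
grasp_force: 59.2
[ 0.27135052  0.5844731  -0.17001268]
0.15 d [0.0017, 0.0013, 0.0023] rv [-0.001, 0.001, -0.001] at [0.5046 0.0346 0.0547]
0.1 d [-0.0461, 0.0014, 0.0171] rv [-0.001, 0.001, -0.001] at [0.5046 0.0346 0.0547]
0.075 d [-0.07, 0.0014, 0.0245] rv [-0.001, 0.001, -0.001] at [0.5046 0.0346 0.0547]
0.062 d [-0.0824, 0.0014, 0.0284] rv [-0.001, 0.001, -0.001] at [0.5046 0.0346 0.0547]
0.056 d [-0.0881, 0.0014, 0.0302] rv [-0.001, 0.001, -0.001] at [0.5046 0.0346 0.0547]
```

In the tool's units: -0.07 m is -3.5, -0.058 m is -2.9.

```bash
echo '0.085,0.07,0.115,0,0,0,0 | -1.1,0.07,0.485,0,0,0,0 | -2.3,0.07,0.855,0,0,0,0 | -2.9,0.07,1.04,0,0,0,0 | -3.5,0.07,1.225,0,0,0,0 | -3.5,0.07,1.225,0,0,0,0' | python3 jog.py
python3 - <<'E'
from h import *
print(ctrl.get_obs()["wrist_force"])
for f,z in ((.062,.052),(.056,.05),(.054,.048)):pg([*fin((.6534,.0255),-.07,f),z],-.07,-.3,f)
E
```

```text
time_s: 32.1
eef_pos: [0.5795, 0.0313, 0.0526]
eef_rot: [0.15, 0.035, 0.988, -0.006]
wrist_force: [-0.4, -0.1, -1.3]
opening: 0.102
grasp_force: 59.1
[-0.43872906 -0.10028477 -1.28714785]
0.062 d [-0.0114, -0.0006, 0.0042] rv [-0.001, 0.002, -0.0] at [0.5795 0.0313 0.0526]
0.056 d [-0.0165, -0.0006, 0.0079] rv [-0.001, 0.002, -0.0] at [0.5795 0.0313 0.0526]
0.054 d [-0.0179, -0.0006, 0.0104] rv [-0.001, 0.002, -0.0] at [0.5795 0.0313 0.0526]
```

In the tool's units: -0.0165 m is -0.825, -0.0145 m is -0.725.

```bash
echo '-0.3,0,0.15,0,0,0,0 | -0.57,0,0.275,0,0,0,0 | -0.725,0,0.375,0,0,0,0 | -0.825,0,0.425,0,0,0,0 | -0.825,0,0.425,0,0,0,0' | python3 jog.py; python3 wt.py;  echo '-0.09,0,0.075,0,0,0,0 | -0.09,0,0.075,0,0,0,0' | python3 jog.py; python3 wt.py
```

```text
time_s: 32.72
eef_pos: [0.5972, 0.0302, 0.0491]
eef_rot: [0.15, 0.035, 0.988, -0.006]
wrist_force: [0.6, 0.6, -3.1]
opening: 0.098
grasp_force: 59.2
F [[0.5, 0.22, -0.29], [-0.06, 0.61, -0.41], [-0.29, -0.37, -0.55], [0.09, -0.06, -1.48]] open 0.1 grip 59.2 t 32.925 [0.5972 0.0302 0.0493]
time_s: 33.17
eef_pos: [0.5973, 0.0303, 0.0472]
eef_rot: [0.148, 0.035, 0.988, -0.005]
wrist_force: [-5.4, 0.2, -0.4]
opening: 0.099
grasp_force: 59.6
F [[-5.72, 0.48, 0.46], [-5.99, 0.05, 0.41], [-6.09, 0.86, 0.89], [-5.87, -0.47, -1.02]] open 0.103 grip 59.6 t 33.375 [0.5973 0.0303 0.0472]
```

In the tool's units: 0.001 m is 0.05, 0.0003 m is 0.015.

```bash
echo '0.015,0,0.05,0,0,0,0 | 0.015,0,0.05,0,0,0,0' | python3 jog.py; python3 wt.py; echo '0.015,0,0.05,0,0,0,0.4 | 0.015,0,0.05,0,0,0,0.4 | 0,0,-2,0,0,0,0.4 | 0,0,-5,0,0,0,0.5 | 2.5,0,-6,0,0,0,0.6 | 2.5,0,-6,0,0,0,0.6' | python3 jog.py
python3 - <<'E'
from seg import *
cv2.imwrite("pics/sc13.png",ctrl.camera("scene"));cv2.imwrite("pics/sd13.png",ctrl.camera("side"))
p=ctrl.camera_params("wrist");im=ctrl.camera("wrist");cv2.imwrite("pics/w13.png",im);np.save("w13.npy",p,allow_pickle=True)
print("black fin centre expected",proj(p,[*fin((.6534,.0255),-.07,.058),.064]).round(1))
for f in (.048,.068):
  for s in(-.005,.005):
    b=fin((.6534,.0255),-.07,f);print(proj(p,[b[0]+.07*s,b[1]+s,.064]).round(1))
d=(cv2.cvtColor(im,cv2.COLOR_BGR2GRAY)<60);c=proj(p,[*fin((.6534,.0255),-.07,.058),.064]).astype(int)
for r in range(c[1]-24,c[1]+24,3):print(r,c[0]-40,''.join('#' if x else '.' for x in d[r,c[0]-40:c[0]+40]))
E
```

```text
time_s: 33.62
eef_pos: [0.5973, 0.0303, 0.0465]
eef_rot: [0.148, 0.034, 0.988, -0.005]
wrist_force: [-9.6, -0.8, 5.0]
opening: 0.098
grasp_force: 60.4
F [[-9.83, -0.75, 4.3], [-9.81, -0.25, 5.43], [-9.29, -1.74, 3.92], [-8.57, 0.12, 4.06]] open 0.1 grip 60.4 t 33.825 [0.5973 0.0303 0.0464]
time_s: 34.58
eef_pos: [0.5132, 0.0366, 0.1469]
eef_rot: [0.15, 0.034, 0.988, -0.006]
wrist_force: [0.4, 0.5, -0.5]
opening: 0.602
grasp_force: 0.0
black fin centre expected [317.5 263.7]
[311.1 273.3]
[324.1 273.4]
[310.8 253.7]
[324.3 253.7]
239 277 .....................................############...............................
242 277 .....................................############...............................
245 277 .....................................############...............................
248 277 .....................................############...............................
251 277 .....................................############...............................
254 277 .....................................############...............................
257 277 .......................
[... 158 characters left out ...]
#############################################################################
266 277 ################################################################################
269 277 ######....#########.....########.....######################....#########....####
272 277 ######....#########....#########....######################.....########....#####
275 277 ######....#########....#########....#########....########.....#########...######
278 277 #####.....########....#########....#########....#########....#########....######
281 277 #####....#########....#########....########.....########....#########....#######
284 277 #####....#########....########....#########....#########....#########...########
```

Run:
```python
from h import *
p=np.load("w13.npy",allow_pickle=True).item()
O=np.array([.6534,.0255]);c,s=np.cos(-.07),np.sin(-.07)
P=lambda x,y,z:proj(p,[O[0]+c*x-s*y,O[1]+s*x+c*y,z]).round(1).tolist()
print("edge",P(-.04,-.042,.044),P(-.04,0,.044),P(-.04,.042,.044),"far",P(.04,-.042,.044),P(.04,.042,.044))
print("fin outer top",P(-.068,0,.064),"bot",P(-.068,0,.040),"walltop",P(-.042,-.052,.118),P(-.042,.052,.118))
im=cv2.imread("pics/w13.png");d=cv2.cvtColor(im,cv2.COLOR_BGR2GRAY)<60
for r in range(200,300,4):print(r,''.join('#' if x else '.' for x in d[r,220:420:3]))
```

```text
edge [267.2, 263.2] [317.7, 263.2] [368.2, 263.2] far [273.8, 325.6] [361.9, 325.7]
fin outer top [317.5, 253.7] bot [317.6, 233.6] walltop [237.6, 339.0] [396.9, 339.2]
200 ...................................................................
204 ...................................................................
208 ...................................................................
212 ...................................................................
216 ...................................................................
220 ...................................................................
224 ...................................................................
228 ...................................................................
232 ...................................................................
236 ................................####...............................
240 ................................####...............................
244 ................................####...............................
248 ...........##...................####..................##......
[... 169 characters left out ...]
.................####..................####.....###.
264 ####....#####....#################################....#####....####
268 ###.....######...#####.###.###.###################...######.....###
272 ##.....#######...####..###.###.########.###.###..#...#######.....##
276 #......#######...####..###.###.###..##..###.###.##...#######......#
280 #.....########...####.###..###.###.###..###.###.##...########.....#
284 .....#########.....##.###..##..###.###.###.###..##...#########.....
288 ##...#########.....##.###.###..##..###.###.###.......#########...##
292 ###..########......##.###.###.###..##..###.###........########..###
296 ###..########......##.###.###.###.###.###.###.........########..###
```

```bash
cat >> seg.py <<'E'
def plate(col,z=.004):
    p=ctrl.camera_params("wrist");im=ctrl.camera("wrist");H=cv2.cvtColor(im,cv2.COLOR_BGR2HSV);h,s,v=[H[...,i].astype(int) for i in range(3)]
    m=((h>40)&(h<90)&(s>45)) if col=="green" else (s<60)&(v>90)
    m=cv2.morphologyEx(m.astype(np.uint8)*255,cv2.MORPH_CLOSE,np.ones((9,9)));m=cv2.morphologyEx(m,cv2.MORPH_OPEN,np.ones((27,27)))
    for r in rect(im,p,m>0,z,amin=1500):print(r)
    return im
E
python3 - <<'E'
from h import *
pg([*fin((.5128,.0087),.066),.09],.066,-.3)
E
```

```text
d [0.0728, -0.0348, 0.0378] rv [-0.041, 0.004, -0.13] at [0.5174 0.0357 0.1478]
```

In the tool's units: 0.0728 m is 3.64, 0.038 m is 1.9, -0.13 rad is -2.6.

```bash
echo '3.64,-1.74,0,-0.82,0,-2.6,0.6 | 3.64,-1.74,1.9,-0.82,0,-2.6,0.6 | 3.64,-1.74,1.9,-0.82,0,-2.6,0.6 | 3.64,-1.74,1.9,-0.82,0,-2.6,0.6' | python3 jog.py
python3 - <<'E'
from seg import *
cv2.imwrite("pics/w14.png",plate("green"))
pg([*fin((.5128,.0087),.066),.006],.066,-.3)
E
```

```text
time_s: 35.22
eef_pos: [0.4575, 0.0048, 0.0902]
eef_rot: [0.151, -0.032, 0.988, 0.005]
wrist_force: [-0.1, -0.3, 0.5]
opening: 0.599
grasp_force: 0.0
(0.5118, 0.008, 81.5, 83.9, 4.2, [318.0, 231.0])
 d [0.0263, 0.0003, 0.0805] rv [-0.001, 0.004, 0.0] at [0.4579 0.0048 0.0907]
```

```bash
echo '0.75,0,2.25,0,0,0,0.6 | 1.29,0,4.015,0,0,0,0.6 | 1.29,0,4.015,0,0,0,0.6 | 1.29,0,4.015,0,0,0,0.6 | 1.29,0,4.015,0,0,0,0 | 1.29,0,4.015,0,0,0,0 | 1.29,0,4.015,0,0,0,0 | 1.29,0,4.015,0,0,0,0 | 1.29,0,4.015,0,0,0,0' | python3 jog.py
echo '-0.5,0,-1.5,0,0,0,0 | -1.325,0,-4.2,0,0,0,0 | -1.325,0,-4.2,0,0,0,0 | -1.325,0,-4.2,0,0,0,0 | -1.325,0,-4.2,0,0,0,0' | python3 jog.py
python3 - <<'E'
from h import *
pg([*fin((.6534,.0255),-.07,.15),.083],-.07,-.3);print(ctrl.get_obs()["opening"])
E
```

```text
time_s: 36.4
eef_pos: [0.4563, 0.0047, 0.0064]
eef_rot: [0.152, -0.033, 0.988, 0.004]
wrist_force: [-4.2, 1.1, 10.2]
opening: 0.099
grasp_force: 59.0
time_s: 37.02
eef_pos: [0.4539, 0.0057, 0.0913]
eef_rot: [0.149, -0.033, 0.988, 0.005]
wrist_force: [-0.7, 0.0, -1.8]
opening: 0.098
grasp_force: 59.1
 d [-0.0471, 0.027, 0.0232] rv [0.041, -0.002, 0.13] at [0.4539 0.0057 0.0913]
0.09792120266048328
```

In the tool's units: -0.0471 m is -2.355, 0.027 m is 1.35, 0.13 rad is 2.6.

```bash
echo '-2.355,1.35,1.16,0.82,0,2.6,0 | -2.355,1.35,1.16,0.82,0,2.6,0 | -2.355,1.35,1.16,0.82,0,2.6,0 | -2.355,1.35,1.16,0.82,0,2.6,0' | python3 jog.py
python3 - <<'E'
from h import *
for f,z in ((.15,.083),(.10,.083),(.075,.083),(.062,.083),(.0565,.0815)):pg([*fin((.6534,.0255),-.07,f),z],-.07,-.3,f)
E
```

```text
time_s: 37.52
eef_pos: [0.5038, 0.0357, 0.0833]
eef_rot: [0.148, 0.034, 0.988, -0.005]
wrist_force: [-1.2, 0.3, -1.2]
opening: 0.094
grasp_force: 59.1
0.15 d [0.0001, 0.0003, 0.0003] rv [-0.0, -0.002, 0.001] at [0.5038 0.0357 0.0833]
0.1 d [-0.0476, 0.0003, 0.015] rv [-0.0, -0.002, 0.001] at [0.5038 0.0357 0.0833]
0.075 d [-0.0715, 0.0003, 0.0223] rv [-0.0, -0.002, 0.001] at [0.5038 0.0357 0.0833]
0.062 d [-0.084, 0.0003, 0.0262] rv [-0.0, -0.002, 0.001] at [0.5038 0.0357 0.0833]
0.0565 d [-0.0888, 0.0003, 0.0292] rv [-0.0, -0.002, 0.001] at [0.5038 0.0357 0.0833]
```

In the tool's units: -0.084 m is -4.2, -0.078 m is -3.9.

```bash
echo '-1.2,0.015,0.375,0,0,0,0 | -2.38,0.015,0.75,0,0,0,0 | -3,0.015,0.935,0,0,0,0 | -3.575,0.015,1.115,0,0,0,0 | -3.9,0.015,1.225,0,0,0,0 | -4.2,0.015,1.31,0,0,0,0 | -4.2,0.015,1.31,0,0,0,0' | python3 jog.py; echo '-0.125,0,0.075,0,0,0,0 | -0.24,0,0.15,0,0,0,0 | -0.24,0,0.15,0,0,0,0' | python3 jog.py; python3 wt.py
```

```text
time_s: 38.4
eef_pos: [0.5932, 0.0297, 0.0847]
eef_rot: [0.15, 0.035, 0.988, -0.006]
wrist_force: [0.7, -0.9, -1.4]
opening: 0.099
grasp_force: 59.1
time_s: 38.78
eef_pos: [0.5971, 0.0295, 0.0822]
eef_rot: [0.148, 0.035, 0.988, -0.005]
wrist_force: [-4.9, -0.3, -0.9]
opening: 0.099
grasp_force: 59.3
F [[-6.06, -0.11, -0.17], [-5.83, -0.53, -1.85], [-5.41, -0.54, -0.37], [-5.34, -0.07, -0.76]] open 0.101 grip 59.3 t 38.975 [0.5971 0.0295 0.0823]
```

In the tool's units: 0.003 m is 0.15, 0.0015 m is 0.075.

```bash
echo '0.025,0,0.075,0,0,0,0 | 0.05,0,0.15,0,0,0,0 | 0.05,0,0.15,0,0,0,0' | python3 jog.py; python3 wt.py; echo '0,0,0.025,0,0,0,0 | 0,0,0.025,0,0,0,0' | python3 jog.py; python3 wt.py
```

```text
time_s: 39.35
eef_pos: [0.5971, 0.0296, 0.0792]
eef_rot: [0.149, 0.034, 0.988, -0.005]
wrist_force: [-4.8, -0.9, -0.4]
opening: 0.099
grasp_force: 59.4
F [[-5.62, -0.05, -0.77], [-6.35, -0.24, -1.51], [-6.44, -0.72, -0.86], [-5.33, -0.45, 0.7]] open 0.101 grip 59.4 t 39.55 [0.597  0.0296 0.0792]
time_s: 39.8
eef_pos: [0.597, 0.0296, 0.0788]
eef_rot: [0.148, 0.034, 0.988, -0.005]
wrist_force: [-8.0, -0.2, 1.0]
opening: 0.099
grasp_force: 59.8
F [[-7.48, -0.22, 0.81], [-7.75, -0.43, 0.88], [-7.6, -0.44, 0.65], [-7.38, 0.52, 1.47]] open 0.099 grip 59.8 t 40.0 [0.597  0.0296 0.0788]
```

In the tool's units: -0.1 m is -5, -0.09 m is -4.5.

```bash
echo '0,0,0.025,0,0,0,0.4 | 0,0,0.025,0,0,0,0.4 | 0,0,-2,0,0,0,0.4 | 0,0,-4.5,0,0,0,0.5 | 3,0,-5,0,0,0,0.6 | 3,0,-5,0,0,0,0.6 | 3,0,-5,0,0,0,0.6' | python3 jog.py
cat > chk.py <<'E'
from seg import *
import sys
z=float(sys.argv[1]);p=ctrl.camera_params("wrist");im=ctrl.camera("wrist");cv2.imwrite("pics/chk%s.png"%sys.argv[1],im)
O=np.array([.6534,.0255]);c,s=np.cos(-.07),np.sin(-.07)
P=lambda x,y,h:proj(p,[O[0]+c*x-s*y,O[1]+s*x+c*y,z+h]).round(1).tolist()
print("edge",P(-.04,-.042,.004),P(-.04,.042,.004),"far",P(.04,-.042,.004),P(.04,.042,.004),"fin outer top",P(-.068,0,.024),"bot",P(-.068,0,0))
H=cv2.cvtColor(im,cv2.COLOR_BGR2HSV);h,s_,v=[H[...,i].astype(int) for i in range(3)]
d=((h>40)&(h<90)&(s_>45)) if z<.09 else (s_<50)&(v>150)
r0=int(P(-.068,0,0)[1])-12
for r in range(r0,min(r0+100,400),4):print(r,''.join('#' if x else '.' for x in d[r,220:420:3]))
E
python3 chk.py 0.072; python3 -c "
from h import *
pg([*fin((.4914,.115),.213),.09],.213,-.3)"
```

```text
time_s: 40.88
eef_pos: [0.5127, 0.0353, 0.1582]
eef_rot: [0.151, 0.035, 0.988, -0.006]
wrist_force: [0.6, 0.3, -0.2]
opening: 0.6
grasp_force: 0.0
edge [265.2, 285.8] [372.0, 285.9] far [272.5, 348.3] [364.9, 348.4] fin outer top [318.5, 278.7] bot [318.6, 255.5]
243 ...................................................................
247 ...................................................................
251 ...................................................................
255 ................................####...............................
259 ...............................#####...............................
263 ...............................#####...............................
267 ...............................#####...............................
271 ...............................#####...............................
275 ...............................#####...............................
279 ...............................#####...............................
283 ................###################################................
287 ................########################
[... 343 characters left out ...]
#.####.###.########.########................
311 ...................#.###.####.###.########.###.#...................
315 ...................#.###.####.###.###.####.###.#...................
319 ...................#.########.###.###.####.###.#...................
323 ...................#.########.###.###.####.###.#...............#...
327 ...................#.###.####.###.###.###.####.#...................
331 ...................######.###.###.###.###.####.#...................
335 ...................######.###.###.###.##########...................
339 ...................##.###.###.###.###.###.#####....................
 d [0.0981, 0.0625, 0.0409] rv [-0.085, 0.004, -0.27] at [0.5134 0.0351 0.1585]
```

Units first: shifts go in units of 20 mm and turns go in units of 0.05 rad. So 0.0981 m is 4.905, 0.0625 m is 3.125, -0.27 rad is -5.4.

```bash
echo '4.905,3.125,0,-1.7,0,-5.4,0.6 | 4.905,3.125,0,-1.7,0,-5.4,0.6 | 4.905,3.125,2.05,-1.7,0,-5.4,0.6 | 4.905,3.125,2.05,-1.7,0,-5.4,0.6 | 4.905,3.125,2.05,-1.7,0,-5.4,0.6' | python3 jog.py
python3 - <<'E'
from seg import *
cv2.imwrite("pics/w15.png",plate("white"))
pg([*fin((.4914,.115),.213),.006],.213,-.3)
E
```

```text
time_s: 41.55
eef_pos: [0.4363, 0.1032, 0.0899]
eef_rot: [0.15, -0.105, 0.983, 0.016]
wrist_force: [-0.2, 0.0, 0.7]
opening: 0.598
grasp_force: 0.0
(0.5446, 0.3876, 150.3, 43.0, 63.6, [599.0, 332.0])
(0.4901, 0.1141, 81.5, 84.8, 12.2, [318.0, 232.0])
 d [0.025, -0.0, 0.0804] rv [-0.0, 0.003, -0.0] at [0.4365 0.1032 0.0902]
```

```bash
echo '0.75,0,2.25,0,0,0,0.6 | 1.25,0,4.015,0,0,0,0.6 | 1.25,0,4.015,0,0,0,0.6 | 1.25,0,4.015,0,0,0,0.6 | 1.25,0,4.015,0,0,0,0 | 1.25,0,4.015,0,0,0,0 | 1.25,0,4.015,0,0,0,0 | 1.25,0,4.015,0,0,0,0 | 1.25,0,4.015,0,0,0,0' | python3 jog.py
echo '-0.5,0,-1.5,0,0,0,0 | -1.325,0,-4.2,0,0,0,0 | -1.7,0,-5.5,0,0,0,0 | -1.7,0,-5.5,0,0,0,0 | -1.7,0,-5.5,0,0,0,0' | python3 jog.py
python3 - <<'E'
from h import *
pg([*fin((.6534,.0255),-.07,.15),.115],-.07,-.3);print(ctrl.get_obs()["opening"])
E
```

```text
time_s: 42.72
eef_pos: [0.4363, 0.1034, 0.0064]
eef_rot: [0.151, -0.105, 0.983, 0.016]
wrist_force: [-4.1, -0.5, 11.2]
opening: 0.1
grasp_force: 59.1
time_s: 43.35
eef_pos: [0.4338, 0.1035, 0.119]
eef_rot: [0.149, -0.105, 0.983, 0.016]
wrist_force: [0.1, -0.1, -1.8]
opening: 0.098
grasp_force: 59.1
 d [-0.0505, -0.0808, 0.0198] rv [0.084, 0.0, 0.27] at [0.4338 0.1035 0.119 ]
0.09779722944709969
```

```bash
echo '0,-4.04,0,1.68,0,5.4,0 | -2.525,-4.04,0.99,1.68,0,5.4,0 | -2.525,-4.04,0.99,1.68,0,5.4,0 | -2.525,-4.04,0.99,1.68,0,5.4,0 | -2.525,-4.04,0.99,1.68,0,5.4,0' | python3 jog.py
python3 - <<'E'
from h import *
for f,z in ((.15,.115),(.10,.115),(.062,.115),(.0565,.113)):pg([*fin((.6534,.0255),-.07,f),z],-.07,-.3,f)
E
```

```text
time_s: 43.98
eef_pos: [0.5033, 0.0365, 0.1152]
eef_rot: [0.149, 0.034, 0.988, -0.005]
wrist_force: [0.2, -0.4, -0.7]
opening: 0.102
grasp_force: 59.2
0.15 d [-0.0004, -0.0004, 0.0004] rv [0.001, -0.0, 0.001] at [0.5033 0.0365 0.1152]
0.1 d [-0.0482, -0.0005, 0.0152] rv [0.001, -0.0, 0.001] at [0.5033 0.0365 0.1152]
0.062 d [-0.0845, -0.0005, 0.0264] rv [0.001, -0.0, 0.001] at [0.5033 0.0365 0.1152]
0.0565 d [-0.0892, -0.0005, 0.0299] rv [0.001, -0.0, 0.001] at [0.5033 0.0365 0.1152]
```

In the tool's units: -0.0845 m is -4.225, -0.078 m is -3.9.

```bash
echo '-1.2,-0.025,0.375,0,0,0,0 | -2.4,-0.025,0.75,0,0,0,0 | -3,-0.025,0.935,0,0,0,0 | -3.6,-0.025,1.12,0,0,0,0 | -3.9,-0.025,1.225,0,0,0,0 | -4.225,-0.025,1.32,0,0,0,0 | -4.225,-0.025,1.32,0,0,0,0' | python3 jog.py; echo '-0.125,0,0.075,0,0,0,0 | -0.22,0,0.15,0,0,0,0 | -0.22,0,0.15,0,0,0,0' | python3 jog.py; python3 wt.py
```

```text
time_s: 44.85
eef_pos: [0.5931, 0.0292, 0.116]
eef_rot: [0.15, 0.035, 0.988, -0.005]
wrist_force: [-1.2, -0.1, -1.3]
opening: 0.098
grasp_force: 59.1
time_s: 45.22
eef_pos: [0.5979, 0.0288, 0.1142]
eef_rot: [0.15, 0.035, 0.988, -0.005]
wrist_force: [0.1, 0.6, -1.0]
opening: 0.096
grasp_force: 59.2
F [[-1.2, -0.41, -0.7], [-0.15, 0.05, -1.03], [-0.8, -0.41, -1.51], [-0.45, 0.56, -1.48]] open 0.098 grip 59.2 t 45.425 [0.5979 0.0289 0.1143]
```

In the tool's units: -0.002 m is -0.1, -0.001 m is -0.05.

```bash
echo '-0.05,0,0.015,0,0,0,0 | -0.1,0,0.03,0,0,0,0 | -0.1,0,0.03,0,0,0,0' | python3 jog.py; python3 wt.py; echo '0.025,0,0.075,0,0,0,0 | 0.05,0,0.15,0,0,0,0 | 0.05,0,0.15,0,0,0,0' | python3 jog.py; python3 wt.py
```

```text
time_s: 45.8
eef_pos: [0.598, 0.0289, 0.1131]
eef_rot: [0.148, 0.034, 0.988, -0.005]
wrist_force: [-6.7, -1.2, 0.4]
opening: 0.099
grasp_force: 59.6
F [[-7.19, -1.36, 0.24], [-6.71, 0.01, 0.12], [-7.36, -0.37, 0.95], [-7.71, -1.4, 0.42]] open 0.097 grip 59.6 t 46.0 [0.598  0.0289 0.1131]
time_s: 46.38
eef_pos: [0.5979, 0.029, 0.1104]
eef_rot: [0.148, 0.034, 0.988, -0.005]
wrist_force: [-11.2, -0.8, 4.6]
opening: 0.096
grasp_force: 60.5
F [[-11.69, 0.11, 4.99], [-11.7, -0.49, 5.07], [-11.66, -0.03, 4.55], [-11.43, -0.06, 5.55]] open 0.1 grip 60.5 t 46.575 [0.5979 0.029  0.1104]
```

```bash
echo '0,0,0,0,0,0,0.4 | 0,0,0,0,0,0,0.4 | 0,0,-2,0,0,0,0.4 | 0,0,-4.5,0,0,0,0.5 | 3,0,-5,0,0,0,0.6 | 3,0,-5,0,0,0,0.6 | 3,0,-5,0,0,0,0.6' | python3 jog.py; python3 chk.py 0.104; python3 -c "
from h import *
pg([.40,.17,.36],0,0)"
```

```text
time_s: 47.45
eef_pos: [0.5142, 0.0346, 0.1899]
eef_rot: [0.151, 0.035, 0.988, -0.005]
wrist_force: [0.2, -0.3, 0.9]
opening: 0.598
grasp_force: 0.0
edge [265.7, 284.9] [372.9, 284.9] far [272.9, 347.8] [365.6, 347.8] fin outer top [319.3, 277.6] bot [319.3, 254.4]
242 ...................................................................
246 .......................#...#..................#....................
250 .......................#..................#........................
254 .................####.........................#####................
258 ...............................#####...............................
262 ...................................................................
266 ...................................................................
270 ...................................................................
274 ...................................................................
278 ...............................#####...............................
282 ...............#...............#####...............#...............
286 ..###..........#######################
[... 346 characters left out ...]
####.###.####.###.####.####................
310 ................###.###..###.###..###.###.####.####................
314 ................########.########.###.###.####.###.................
318 ................####.###.########.###.###.####.###.................
322 .................###.########.###.########.###.###.................
326 .................###.####.###.########.###.###.###.................
330 .................####.###.###.########.###.###.###.................
334 .................####.########.###.###.###.###.###.................
338 .................#####.###.###.###.###############.................
 d [0.0674, 0.1272, -0.1993] rv [-0.011, 0.304, -0.07] at [0.5148 0.0344 0.1901]
```

In the tool's units: -0.1993 m is -9.965, 0.1272 m is 6.36, 0.304 rad is 6.08.

```bash
echo '3.37,6.36,-9.965,-0.22,6.08,-1.4,0.6 | 3.37,6.36,-9.965,-0.22,6.08,-1.4,0.6 | 3.37,6.36,-9.965,-0.22,6.08,-1.4,0.6 | 3.37,6.36,-9.965,-0.22,6.08,-1.4,0.6 | 3.37,6.36,-9.965,-0.22,6.08,-1.4,0.6 | 3.37,6.36,-9.965,-0.22,6.08,-1.4,0.6 | 3.37,6.36,-9.965,-0.22,6.08,-1.4,0.6' | python3 jog.py
python3 - <<'E'
from seg import *
p=ctrl.camera_params("wrist");im=ctrl.camera("wrist");cv2.imwrite("pics/w16.png",im)
T={"blue":(.5212,.2432,.058),"red":(.4915,.331,-.015),"yellow":(.508,.413,-.054)}
for l in (190,150,110):
    for h in hubs(im,p,z=.054,lo=l):
        if 36<h[2]<44:
            print(l,h[:3],{k:np.round(R.from_euler("z",-a).apply([h[0]-x,h[1]-y,0])[:2],3).tolist() for k,(x,y,a) in T.items() if np.hypot(h[0]-x,h[1]-y)<.05})
E
```

```text
time_s: 48.38
eef_pos: [0.3993, 0.1696, 0.3578]
eef_rot: [-0.003, 0.0, 1.0, 0.0]
wrist_force: [1.2, 0.7, -0.2]
opening: 0.596
grasp_force: 0.0
190 (0.5479, 0.2444, 39.9) {'blue': [0.027, -0.0]}
190 (0.5359, 0.411, 39.9) {'yellow': [0.028, -0.0]}
190 (0.5176, 0.3307, 40.1) {'red': [0.026, 0.0]}
190 (0.4807, 0.4158, 40.1) {'yellow': [-0.027, 0.001]}
150 (0.5479, 0.2444, 39.9) {'blue': [0.027, -0.0]}
150 (0.5362, 0.4109, 40.2) {'yellow': [0.028, -0.001]}
150 (0.5176, 0.3307, 40.1) {'red': [0.026, 0.0]}
150 (0.4808, 0.4157, 40.3) {'yellow': [-0.027, 0.001]}
110 (0.5479, 0.2439, 40.1) {'blue': [0.027, -0.001]}
110 (0.5316, 0.2753, 37.2) {'blue': [0.012, 0.031]}
110 (0.5349, 0.4105, 41.6) {'yellow': [0.027, -0.001]}
110 (0.5176, 0.3306, 40.1) {'red': [0.026, -0.0]}
110 (0.481, 0.4155, 40.8) {'yellow': [-0.027, 0.001]}
```

```bash
python3 -c "
from bench import ctrl
print(ctrl.hand_in())"
```

```text
the job is handed in; nothing more can be done
None
```

I handed the job in at about 48 s, and the verdict was not shown. One solid hub is in blue, two filled in yellow and one hollow in red. The black, green and white plates are home in their slots. The last wrist images agree with all of this, but I did not check the bystanders afterwards.

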